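# Start the breakfast eggs

### The arm

A 6-joint arm with a two-finger parallel gripper is mounted at the origin on the work surface. World frame = base frame: x ahead of the robot, y to its left, z up, the work surface at z = 0. Lengths are in mm, angles in rad, forces in N, time in s.
With the tool pointing down it reaches from about 350 to 875 mm from the base axis. Payload 4.2 kg.
Tool frame: the origin (TCP) lies midway between the tips of the shut fingers; the grasp point (between the pads) lies 19 mm behind it; x points along the fingers, y is the direction in which the jaws open and shut, and the axes are right-handed (so a half turn about x gives the same grasp; the last joint's range is limited). The gripper opens to 85 mm and grips with 20 to 120 N. Pads are 22 mm wide; open, the fingers measure 114 mm over their backs; the gripper's body (76 mm by 85 mm) begins 54 mm behind the grasp point. The pads swing forward as they close: fully open they stand 13 mm farther back than shut.
Start: joints at [1.391, 0.385, 0.008, 0, -1.194, -0.259], TCP at [265.5, 565.782, 231.312] pointing down, gripper open.
Joint ranges: [-3.14, 3.14], [-1.21, 2.06], [-1.07, 1.41], [-3.16, 2.05], [-2.99, -0.16], [-3.1, 3.1]. Speed limits (rad/s): [2.79, 2.79, 3.14, 3.14, 3.14, 3.14].

### API

Orientations are given as a unit quaternion [x, y, z, w].
In Python, from bench import readout, imaging, arm gives the robot as it stands.
- The arm moves only by the tool arm_command, never from a script. Its argument "increments" is a list of rows, each a list of 3 entries, a list of its own where there are three numbers: the turn, a rotation vector about the world's x, y, z in degrees, then the shift along the world's x, y, z in mm, then the closure, from 0 (fully open) to 1 (shut). In form: [[[ax, ay, az], [tx, ty, tz], fingers], ...]. A call has exactly 5 rows; each row is the pose to reach, as a shift and turn from the pose measured when the call began; what a row does not reach only later rows make up. A row lasts 1/10 s, in which the tool goes at most 50 mm and 8.59 degrees, less where a joint would pass 70% of its speed; a pose out of reach is approached as far as the arm can. A call with a gripper value outside its range is refused whole. The fingers move at their own pace and stop on an object; the grip force is fixed at half the most. Time passes only in rows, so rows that repeat a pose let the fingers close, or fill a call up. It gives the time, the measured TCP pose, the force and the opening at its end, in the units of the state.
- readout.read_state(): the state, without advancing time (a new reading comes with each control period).
- imaging.get_image(name): name is "side" or "top"; returns (picture, depth): 420x560x3 uint8, blue, green, red; 420x560 float32, mm along the optical axis (not along the pixel's ray), 0 where there is no reading.
- imaging.camera_info(name): a dict with "vfov" (degrees; the focal length in pixels is half the picture's height over the tangent of half this angle, whatever the lens; pixels are square), "cx", "cy" (the principal point, pixels), "D" ([k1, k2, p1, p2, k3] as OpenCV has them; the pictures are not rectified), "eye" and "rotation" of the camera in the world. Camera axes: x right, y down, z forward; pixel columns grow to the right and rows downward; lengths in mm; the calibration is good to about 2 mm. A picture is of the moment at which its call begins. camera_info takes no time and is no camera call.
- arm.job_done(): hands the job in, once; it reports no verdict.
The state is a dict: "clock": time; "joints": joint angles; "joint_vel": joint speeds; "joint_efforts": joint torques, N m; "position": TCP position; "ee_rot": TCP orientation; "contact_force": force on the tool from outside, world axes, zero at the start; "wrist_torque": the same for the moment, N m; "gripper_width": finger opening in mm.
Only numpy, scipy, OpenCV 4.12 (cv2) and the standard library are available. Lean on these libraries where they do the work, as an engineer would, in place of code of your own. Each camera call takes 0.05 s, during which the arm holds its last target. There are 200 camera calls.

### The job

Get the breakfast eggs going: take the clear lid off the egg cooker, put every egg from the wooden rack gently into a hole of its own in the cooker's tray, and put the lid back on so that it sits flat. Then turn the cooker's selector knob from off to its middle mark (cook), and after that wind the bell timer past its 10-minute mark, as such a timer needs, and turn it back to 6 minutes. Leave the other things on the table where they are.

Things in the scene. Friction and masses are not known exactly. Their poses are not given: they have to be found in the camera images.
- lid_knob (a point): Grip point of the loose clear lid of the egg cooker: on the axis of its round black knob (28 mm across, 31 mm tall, upright), 11 mm below the knob's top and 97 mm above the lid's rim. z is the lid's axis, up. The lid is a hollow dome of thin clear plastic, 174 mm across at the rim, 78 mm tall without the knob, 0.16 kg. It starts on the cooker and can stand on its rim anywhere on the table meanwhile.
- lid_rim (a point): Centre of the lid's open lower rim (in the rim's plane; inner diameter 168 mm, wall 3 mm). z up along the lid's axis.
- flange (a point): Where lid_rim lies when the lid is fully on: centre of the cooker's flat white flange, 50 mm above the table. The lid rests on the flange round the grey tray, which stands 16 mm above the flange and is 159 mm across, so the lid must be lowered within about 4 mm of centre; any turn about its axis will do. z up. x axis points from the cooker's control panel to the cooker's middle.
- seat1 (a point): Point 14 mm above the tray's top, on the axis of egg hole 1 (of four: a square of 75 mm side about the cooker's axis). The hole is 33 mm across; the middle of an egg standing in it is at this point. The tray's top is 66 mm above the table.
- seat2 (a point): Point 14 mm above the tray's top, on the axis of egg hole 2 (of four: a square of 75 mm side about the cooker's axis). The hole is 33 mm across; the middle of an egg standing in it is at this point. The tray's top is 66 mm above the table.
- seat3 (a point): Point 14 mm above the tray's top, on the axis of egg hole 3 (of four: a square of 75 mm side about the cooker's axis). The hole is 33 mm across; the middle of an egg standing in it is at this point. The tray's top is 66 mm above the table.
- seat4 (a point): Point 14 mm above the tray's top, on the axis of egg hole 4 (of four: a square of 75 mm side about the cooker's axis). The hole is 33 mm across; the middle of an egg standing in it is at this point. The tray's top is 66 mm above the table.
- egg1_mid (a point): Middle of a loose brown egg, 43 mm across and 57 mm long (along z), 60 g; it starts standing in one of the rack's holes with its middle 52 mm above the table, 14 mm above the rack's top; it may come to lie or lean. Fingertips reaching more than 13 mm below its middle meet the rack or tray, so grip it a little above the middle. It may be absent (None): 3 or 4 of the four eggs are there.
- egg2_mid (a point): Middle of a loose brown egg, 43 mm across and 57 mm long (along z), 60 g; it starts standing in one of the rack's holes with its middle 52 mm above the table, 14 mm above the rack's top; it may come to lie or lean. Fingertips reaching more than 13 mm below its middle meet the rack or tray, so grip it a little above the middle. It may be absent (None): 3 or 4 of the four eggs are there.
- egg3_mid (a point): Middle of a loose brown egg, 43 mm across and 57 mm long (along z), 60 g; it starts standing in one of the rack's holes with its middle 52 mm above the table, 14 mm above the rack's top; it may come to lie or lean. Fingertips reaching more than 13 mm below its middle meet the rack or tray, so grip it a little above the middle. It may be absent (None): 3 or 4 of the four eggs are there.
- egg4_mid (a point): Middle of a loose brown egg, 43 mm across and 57 mm long (along z), 60 g; it starts standing in one of the rack's holes with its middle 52 mm above the table, 14 mm above the rack's top; it may come to lie or lean. Fingertips reaching more than 13 mm below its middle meet the rack or tray, so grip it a little above the middle. It may be absent (None): 3 or 4 of the four eggs are there.
- rack: Loose narrow wooden egg rack, 242 mm long (along x), 46 mm wide, its top 38 mm above the table, 0.45 kg, with four 33 mm holes in a row 58 mm apart. Origin: centre of its underside. It stands left or right of the cooker.
- cooker: White electric egg cooker, fixed on the table, 196 mm across, with a control panel 70 mm wide and 40 mm high that reaches out to 198 mm from the cooker's axis along its -x axis and carries the selector knob 165 mm from the axis. Origin: centre of its underside. With the lid on it is 159 mm tall.
- selector_grip (a point): Grip point of the cooker's selector knob: on its vertical axis, 8 mm below the top of the black grip bar (36 mm long along x, 13 mm thick along y, 30 mm tall, standing on a disc of 38 mm diameter, whose top lies 22 mm below this point), 72 mm above the table; the lid's wall stands 78 mm from its axis. x runs along the bar, away from the end with the white line.
- selector (a joint): Angle of the selector, rad, growing clockwise seen from above. Three marks with a click stop at each: 0 = off (white line towards the robot side end of the panel, away from the lid), 1.047 = cook (middle mark), 2.094 = keep warm. It starts at off, springs to the nearest stop when let go and needs about 0.05 N m to turn.
- timer: White round bell timer, 74 mm across, fixed on the table by its suction foot, left or right of the cooker. Origin: centre of its underside. Black tick marks, one a minute, run clockwise (seen from above) from 0 to 10 on its top face, 15 degrees (0.262 rad) apart; those of 0, 5 and 10 are longer. The 0 mark lies on the timer's -x side, the 6 mark on its +y side.
- timer_grip (a point): Grip point of the timer's knob: on its vertical axis, 8 mm below the top of the white grip bar (46 mm long along x, 14 mm thick along y, 30 mm tall, standing on a steel disc of 51 mm diameter whose top lies 22 mm below this point, 36 mm above the table). x runs along the bar, away from the end with the black pointer line.
- timer_knob (a joint): Angle of the timer's knob, rad, growing clockwise seen from above (winding up): 0.262 rad a minute, 0 at the 0 mark, 1.571 at 6 minutes, 2.618 at the top mark of 10 minutes; a stop lies at 2.88. It needs about 0.03 N m, and stays where it is left during the job. It starts between 0 and 2 minutes.
- burner: Bystander: brass incense burner, 66 mm across, 55 mm tall; origin at the centre of its underside.
- egg_cup: Bystander: white porcelain egg cup, 49 mm across, 50 mm tall; origin at the centre of its underside.
- salt: Bystander: glass salt shaker with a steel top, 42 mm across, 72 mm tall; origin at the centre of its underside.
Mind the look-alikes: they are no part of the job. Leave any black look-alike of the part that bears egg3_mid alone.

How it is judged (in metres and radians):
On the way, in this order (a step that is already met when the one before it is completed fails the run):
1. every egg sits in a hole of the cooker's tray, the lid being off ((distance between egg1_mid and seat1 below 0.012 m or distance between egg1_mid and seat2 below 0.012 m or distance between egg1_mid and seat3 below 0.012 m or distance between egg1_mid and seat4 below 0.012 m) and (distance between egg2_mid and seat1 below 0.012 m or distance between egg2_mid and seat2 below 0.012 m or distance between egg2_mid and seat3 below 0.012 m or distance between egg2_mid and seat4 below 0.012 m) and (distance between egg3_mid and seat1 below 0.012 m or distance between egg3_mid and seat2 below 0.012 m or distance between egg3_mid and seat3 below 0.012 m or distance between egg3_mid and seat4 below 0.012 m) and (distance between egg4_mid and seat1 below 0.012 m or distance between egg4_mid and seat2 below 0.012 m or distance between egg4_mid and seat3 below 0.012 m or distance between egg4_mid and seat4 below 0.012 m) and distance between lid_rim and flange above 0.03 m), for 0.2 s.
2. the lid is fully on the cooker, over the eggs ((distance between egg1_mid and seat1 below 0.012 m or distance between egg1_mid and seat2 below 0.012 m or distance between egg1_mid and seat3 below 0.012 m or distance between egg1_mid and seat4 below 0.012 m) and (distance between egg2_mid and seat1 below 0.012 m or distance between egg2_mid and seat2 below 0.012 m or distance between egg2_mid and seat3 below 0.012 m or distance between egg2_mid and seat4 below 0.012 m) and (distance between egg3_mid and seat1 below 0.012 m or distance between egg3_mid and seat2 below 0.012 m or distance between egg3_mid and seat3 below 0.012 m or distance between egg3_mid and seat4 below 0.012 m) and (distance between egg4_mid and seat1 below 0.012 m or distance between egg4_mid and seat2 below 0.012 m or distance between egg4_mid and seat3 below 0.012 m or distance between egg4_mid and seat4 below 0.012 m) and horizontal distance between lid_rim and flange below 0.008 m and z of lid_rim in the frame of flange below 0.004 m and angle between lid_rim's own z axis and vertical below 0.05 rad), for 0.2 s.
3. the selector stands at cook (value of joint selector between 0.847 and 1.247 rad), for 0.2 s.
4. the timer is wound past the 10-minute mark (value of joint timer_knob above 2.64 rad), for 0.05 s.
5. the timer is turned back to 6 minutes (value of joint timer_knob between 1.441 and 1.701 rad), for 0.2 s.
At the end, for the whole second after the job is handed in: Every egg that is there sits in a hole of the cooker's tray (its middle within 12 mm of a seat point), the lid is on (centred within 8 mm, down within 4 mm, level within 3 degrees), the selector is at cook (within 0.2 rad), the timer is at 6 minutes (within half a minute), all at rest (all of step 2 and all of step 3 and all of step 5 and linear speed of each of lid, egg1, egg2, egg3, egg4 below 0.02 m/s); the robot touches nothing.
It fails at once if an egg is dropped into the tray from more than about 25 mm above its seat (or hits it as fast) ((linear speed of egg1 above 0.7 m/s and height (world z) of egg1_mid below 0.11 m and horizontal distance between egg1_mid and flange below 0.09 m) or (linear speed of egg2 above 0.7 m/s and height (world z) of egg2_mid below 0.11 m and horizontal distance between egg2_mid and flange below 0.09 m) or (linear speed of egg3 above 0.7 m/s and height (world z) of egg3_mid below 0.11 m and horizontal distance between egg3_mid and flange below 0.09 m) or (linear speed of egg4 above 0.7 m/s and height (world z) of egg4_mid below 0.11 m and horizontal distance between egg4_mid and flange below 0.09 m)).
It fails at once if an egg falls on the table (height (world z) of any of egg1_mid, egg2_mid, egg3_mid, egg4_mid below 0.032 m).
It fails at once if the burner is pushed away or knocked over (distance of burner from where it was at the start of the episode above 0.03 m or angle between burner's own z axis and vertical above 0.5 rad).
It fails at once if the egg cup is pushed away or knocked over (distance of egg_cup from where it was at the start of the episode above 0.03 m or angle between egg_cup's own z axis and vertical above 0.5 rad).
It fails at once if the salt is pushed away or knocked over (distance of salt from where it was at the start of the episode above 0.03 m or angle between salt's own z axis and vertical above 0.5 rad).
Of egg1, egg2, egg3, egg4 only 3 to 4 are there at a start; the rules pass over those that are not, and their reading is None.
At some moment in a run one of lid, rack may be knocked a few centimetres aside while the robot is not near it.
It also fails if it takes over 192 s, if anything falls off the work surface, if the arm or the gripper's body presses on something with over 40 N, if the wrist force passes 120 N, or if a joint passes its speed limit or range.

## Working session

There is one attempt and no reset: what is moved stays moved. The work goes in short steps, Python scripts to look and compute and a tool call to move; the robot and the scene stay as the last step left them, time stands still between calls to the robot, and variables do not carry over. Pictures are saved under pics/ and viewed, about 12 in all and at most 16, crops included, and the job is handed in when it is done.

Besides the shell and the picture viewer there is one more tool, called as name([rows], argument=value, ...), one row to a line, values as JSON. arm_command: Moves the arm, as the interface text tells. Its arguments: {"type":"object","properties":{"increments":{"type":"array","items":{"type":"array"}}},"required":["increments"]}

```bash
mkdir -p pics; ls; cat > h.py <<'E'
import numpy as np, cv2
from bench import readout, imaging, arm
def cam(n):
    i=imaging.camera_info(n); f=210/np.tan(np.radians(i['vfov']/2))
    K=np.array([[f,0,i['cx']],[0,f,i['cy']],[0,0,1.]])
    return K,np.array(i['D'],float),np.array(i['eye'],float),np.array(i['rotation'],float)
def ray(n,uv):
    K,D,e,R=cam(n); p=cv2.undistortPoints(np.array(uv,float).reshape(-1,1,2),K,D).reshape(-1,2)
    return e,np.c_[p,np.ones(len(p))]@R.T
def at_z(n,uv,z):
    e,d=ray(n,uv); return e+d*((z-e[2])/d[:,2])[:,None]
def cloud(n,depth):
    h,w=depth.shape; g=np.stack(np.meshgrid(np.arange(w),np.arange(h)),-1).reshape(-1,2)
    e,d=ray(n,g); return (e+d*depth.reshape(-1,1)).reshape(h,w,3)
def proj(n,P):
    K,D,e,R=cam(n); c=(np.array(P,float).reshape(-1,3)-e)@R
    return cv2.projectPoints(c,np.zeros(3),np.zeros(3),K,D)[0].reshape(-1,2)
E
python3 - <<'E'
from h import *
for n in ('top','side'):
    im,d=imaging.get_image(n); cv2.imwrite(f'pics/{n}0.png',im); np.save(f'{n}0.npy',d); print(imaging.camera_info(n))
print(readout.read_state())
E
```

```text
pics
{'vfov': 57.82956223242377, 'cx': 279.58975337903877, 'cy': 209.2247020107422, 'D': array([-0.05405392,  0.        ,  0.        ,  0.        ,  0.        ]), 'eye': array([491.94919442,  21.47118668, 959.10162038]), 'rotation': array([ 0.71174344, -0.70059248,  0.02893502, -0.04188328])}
{'vfov': 55.70323747438033, 'cx': 282.4341595527621, 'cy': 212.23518566012876, 'D': array([-0.07333867,  0.        ,  0.        ,  0.        ,  0.        ]), 'eye': array([ 513.83187573, -560.80868391,  807.6581474 ]), 'rotation': array([ 0.93701138, -0.05238008,  0.01225999, -0.3451314 ])}
{'clock': 0.1, 'joints': array([ 1.39063264e+00,  3.85485563e-01,  6.76848956e-03, -4.12471363e-04,
       -1.19399587e+00, -2.58589910e-01]), 'joint_vel': array([-1.34652705e-03, -1.78158062e-03,  3.34183718e-03,  1.74080391e-03,
       -8.54683567e-04,  8.03793545e-06]), 'joint_efforts': array([-8.06461649e-04, -3.93316984e+01,  1.88929850e+01,  4.19797495e+00,
       -2.55348568e-03,  3.99732983e-06]), 'position': array([265.28282137, 565.33790504, 230.33309595]), 'ee_rot': array([-0.69003882,  0.15461641,  0.69025658,  0.15325157]), 'contact_force': array([ 0.22751374,  0.21574402, -0.55926826]), 'wrist_torque': array([-0.00271698,  0.04610412,  0.02923753]), 'gripper_width': 85.67787278539511}
```

Rotation is a quaternion; fix that and view.

```bash
sed -i "s/np.array(i\['rotation'\],float)/Rot.from_quat(i['rotation']).as_matrix()/; 1a from scipy.spatial.transform import Rotation as Rot" h.py
python3 - <<'E'
from h import *
s=readout.read_state(); print(Rot.from_quat(s['ee_rot']).as_matrix().round(3))
print(at_z('top',[[279,209],[100,209]],0), at_z('side',[[279,209]],0))
E
```

```text
[[-0.001 -0.425 -0.905]
 [-0.002 -0.905  0.425]
 [-1.     0.002 -0.   ]]
[[588.78873954  41.36857097   0.        ]
 [581.88942441 504.95433247   0.        ]] [[ 5.68600304e+02  1.36287431e+02 -1.13686838e-13]]
```

View pics/top0.png

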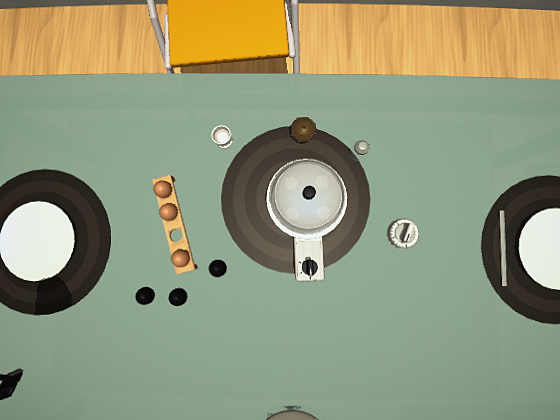

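View pics/side0.png

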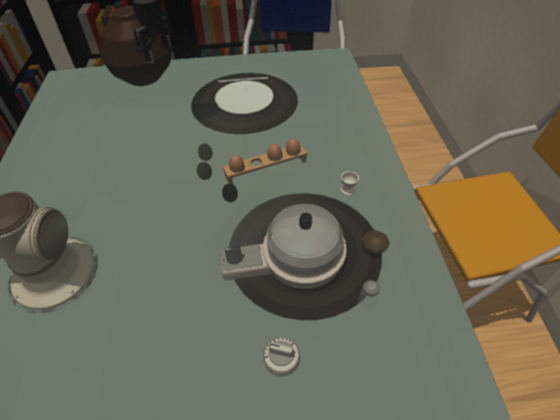

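Top view: rack with three brown eggs at (163,188), (168,211), (180,257) and an empty hole at (177,235). The black egg look-alikes are at (145,296), (177,297), (218,268) and stay put. The lid knob is at (308,192), the selector at (309,266) and the timer at (404,233). Bystanders are the burner (303,129), egg cup (221,135) and salt (361,147).

```bash
python3 - <<'E'
from h import *
d=np.load('top0.npy'); C=cloud('top',d); im=cv2.imread('pics/top0.png')
def med(u,v,r=1): return np.nanmedian(C[v-r:v+r+1,u-r:u+r+1].reshape(-1,3),0).round(1)
for k,(u,v) in dict(knob=(308,192),e1=(163,188),e2=(168,211),e4=(180,257),sel=(309,266),tim=(404,233),bur=(303,129),cup=(221,135),salt=(361,147),blk=(218,268),panel=(300,275),rackA=(160,179),rackB=(184,270),table=(400,350)).items(): print(k,med(u,v))
a=cv2.resize(im[140:290,255:430],None,fx=4.5,fy=4,interpolation=2)
a=cv2.resize(im[140:290,255:430],None,fx=4,fy=4,interpolation=2); cv2.imwrite('pics/c1.png',a)
# segments by height
Z=C[...,2]
# knob cap
m=(Z>150)&(abs(C[...,0]-600)<200)&(abs(C[...,1])<200); P=C[m]; print('knobtop',len(P),P.mean(0),P.min(0),P.max(0))
b=cv2.resize(im[165:285,140:210],None,fx=5,fy=5,interpolation=2); cv2.imwrite('pics/c2.png',b)
E
```

```text
knob [609.9 -22.8 159.1]
e1 [626.8 315.2  77.9]
e2 [572.2 300.1  79. ]
e4 [465.5 267.7  78.8]
sel [450.6 -31.1  81.6]
tim [ 530.3 -257.5   56. ]
bur [782.9 -15.4  48.9]
cup [771.1 190.2  29.8]
salt [ 733.  -153.2   71.3]
blk [440.7 182.4  54.5]
panel [427.1 -12.3  40.4]
rackA [655.5 337.1  38.2]
rackB [433.3 267.7  39.6]
table [ 244.3 -262.5    1.4]
knobtop 1094 [506.33582359  15.87540313 861.69018439] [491.94919442 -38.07039899 150.13240327] [623.35425589  21.47118668 959.10162038]
```

View pics/c1.png

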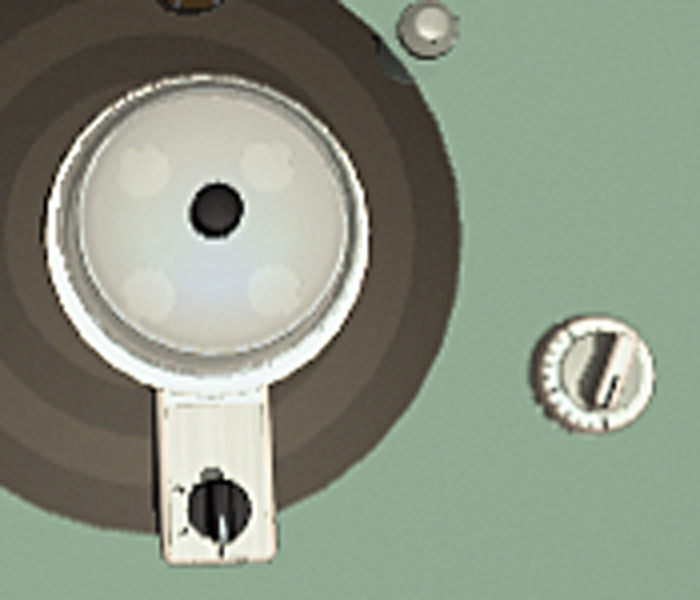

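View pics/c2.png

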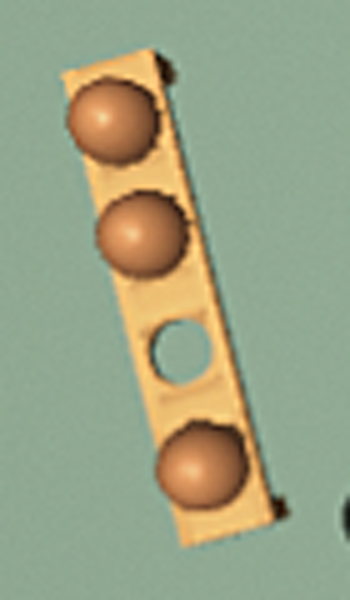

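The close crops confirm the picks: the lid knob is central, the selector's white line is at off (-x side), the timer's pointer is about 1 minute clockwise of 0, and there are three brown eggs. Now I'll refine the numbers.

```bash
cat >> h.py <<'E'
def blob(C,c,r,z0,z1):
    m=(np.hypot(C[...,0]-c[0],C[...,1]-c[1])<r)&(C[...,2]>z0)&(C[...,2]<z1); return C[m]
def rect(P):
    (c,s,a)=cv2.minAreaRect(P[:,:2].astype(np.float32)); return np.round(c,1),np.round(s,1),round(a,1)
E
python3 - <<'E'
from h import *
for n in('top','side'):
    C=cloud(n,np.load(n+'0.npy')); print(n)
    def circ(c,r,z0,z1):
        P=blob(C,c,r,z0,z1)
        if len(P)<4: return len(P)
        q=cv2.minEnclosingCircle(P[:,:2].astype(np.float32)); return len(P),np.round(P.mean(0),1),np.round(q[0],1),round(q[1],1)
    print('knob',circ((610,-23),30,155,165))
    for k,e in dict(a=(627,315),b=(572,300),d=(465,268)).items(): print(k,circ(e,25,70,85),circ(e,26,50,85))
    print('sel',circ((450,-31),30,76,90), rect(blob(C,(450,-31),30,76,90)))
    print('tim',circ((530,-257),45,60,75), rect(blob(C,(530,-257),45,60,75)), circ((530,-257),45,20,80))
    print('rack',rect(blob(C,(545,290),150,33,43)))
    print('panel',rect(blob(C,(440,-31),70,36,44)))
    P=blob(C,(610,-23),115,44,56); print('flange',len(P),cv2.minEnclosingCircle(P[:,:2].astype(np.float32)))
E
```

```text
top
knob (124, array([610.6, -24.7, 158.2]), array([610.8, -24.6]), 13.6)
a (143, array([627.3, 323. ,  76. ]), array([627.7, 323.7]), 16.9) (248, array([626. , 319. ,  70.2]), array([627.5, 321.8]), 20.8)
b (154, array([572. , 305.8,  76. ]), array([572.1, 306.7]), 17.8) (252, array([571.2, 302.6,  70.7]), array([572.3, 306.7]), 21.3)
d (137, array([462.6, 272.6,  76.4]), array([461.7, 273.1]), 16.3) (239, array([462.7, 270.1,  70.4]), array([462.3, 273.4]), 19.9)
sel (81, array([446.5, -33.5,  80.8]), array([447. , -33.2]), 17.4) (array([447. , -33.6]), array([34.3, 12. ]), 5.6)
tim (122, array([ 530.5, -263.9,   66.1]), array([ 530.2, -265.6]), 22.7) (array([ 530.3, -265.1]), array([15.2, 45.4]), 69.1) (678, array([ 530.8, -260.4,   39.4]), array([ 530.8, -265.2]), 36.9)
rack (array([535.7, 292.5]), array([269.7, 107.8]), 32.9)
panel (array([461.2, -32.9]), array([95.4, 68.5]), 2.9)
flange 657 ((601.99951171875, -25.124446868896484), 106.29163360595703)
side
knob (87, array([611.8, -28. , 156.7]), array([611.9, -28.7]), 13.7)
a (63, array([628.3, 318.2,  75. ]), array([629.2, 321.3]), 16.2) (162, array([627.8, 313.1,  66.2]), array([628.9, 318.9]), 20.7)
b (65, array([572.9, 300.7,  75. ]), array([572.2, 302.5]), 15.1) (165, array([573.1, 296.3,  66.4]), array([572., 302.]), 20.9)
d (68, array([463. , 267.7,  75.3]), array([464.2, 270.9]), 17.3) (178, array([462.9, 262.5,  66.3]), array([463. , 268.5]), 20.9)
sel (77, array([447.6, -37.5,  78.7]), array([447.2, -37.8]), 17.4) (array([447.5, -36.4]), array([34.2, 14.6]), 4.3)
tim (161, array([ 531.6, -269.4,   65.1]), array([ 531.3, -270.5]), 22.7) (array([ 531.8, -268.8]), array([13.3, 45.5]), 70.9) (986, array([ 531.4, -273.4,   38.5]), array([ 532.1, -268. ]), 36.9)
rack (array([553.4, 264.9]), array([247.8, 119.5]), 17.7)
panel (array([462.8, -36.4]), array([94.5, 68. ]), 2.8)
flange 779 ((606.3367919921875, -28.8023624420166), 102.92103576660156)
```

Eggs are at roughly (628,321), (572,304) and (463,271), the knob at (611,-26) and the cooker yaw is about 3°. The two cameras differ by about 4 mm in y, so I'll average and check from close by. Moving now.

arm_command([
  [[0,0,8.4],[25,-43,0],0],
  [[0,0,16.8],[50,-86,0],0],
  [[0,0,25.2],[75,-129,0],0],
  [[0,0,33.6],[100,-172,0],0],
  [[0,0,42],[125,-215,0],0],
])

```text
clock: 0.6
position: [389.3, 350.9, 230.1]
ee_rot: [-0.7, -0.102, 0.7, -0.104]
contact_force: [0.9, 0.1, -0.2]
gripper_width: 85.3
```

arm_command([
  [[0,0,0],[25,-43,0],0],
  [[0,0,0],[50,-86,0],0],
  [[0,0,0],[75,-129,0],0],
  [[0,0,0],[100,-172,0],0],
  [[0,0,0],[125,-215,0],0],
])

```text
clock: 1.1
position: [514.3, 134.5, 229.9]
ee_rot: [-0.699, -0.102, 0.7, -0.104]
contact_force: [1.5, 1.2, 0.1]
gripper_width: 85.6
```

arm_command([
  [[0,0,0],[25,-40,0],0],
  [[0,0,0],[50,-80,-5],0],
  [[0,0,0],[75,-120,-15],0],
  [[0,0,0],[97,-160,-25],0],
  [[0,0,0],[97,-160,-35],0],
])

```text
clock: 1.6
position: [612.7, -29.9, 193.1]
ee_rot: [-0.699, -0.1, 0.7, -0.102]
contact_force: [-0.8, 0.7, -0.3]
gripper_width: 85.0
```

```bash
python3 - <<'E'
from h import *
s=readout.read_state(); p=s['position']; print(p)
im,d=imaging.get_image('side'); it,dt=imaging.get_image('top')
q=proj('side',[p,[611,-26,159]]); qt=proj('top',[p,[611,-26,159]]); print(q,qt)
a=im[130:290,200:400].copy(); a=cv2.resize(a,None,fx=3.75,fy=3.75,interpolation=2)
for u,v in q: cv2.circle(a,(int((u-200)*3.75),int((v-130)*3.75)),3,(0,0,255),-1)
cv2.imwrite('pics/s1.png',a)
E
```

```text
[612.74721945 -29.91334278 193.13402779]
[[306.68555441 206.33486127]
 [305.0694691  215.61799058]] [[312.41445009 188.2412972 ]
 [309.46606781 191.52071358]]
```

View pics/s1.png

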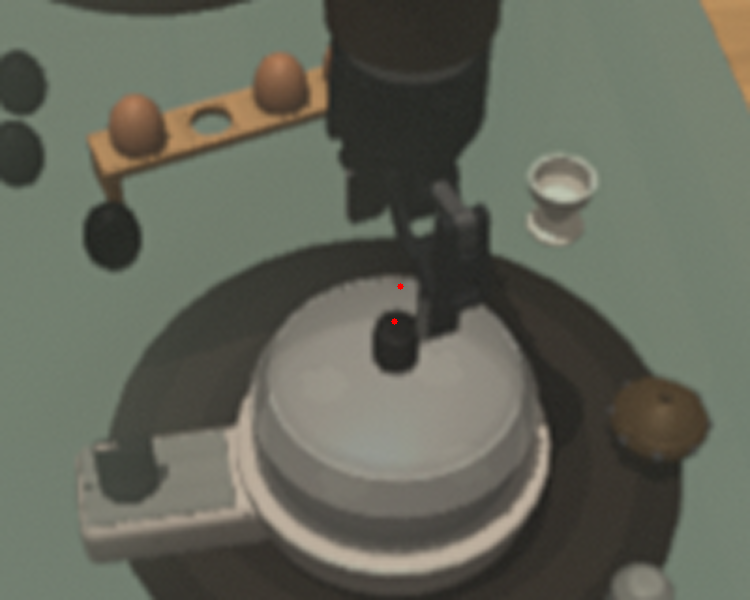

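Side crop: the jaws straddle the knob (its top at about (396,322)), and the projected knob point falls on it. Descend and grip.

arm_command([
  [[0,0,0],[-2,4,-20],0],
  [[0,0,0],[-2,4,-40],0],
  [[0,0,0],[-2,4,-55],0],
  [[0,0,0],[-2,4,-62],0],
  [[0,0,0],[-2,4,-62],0],
])

```text
clock: 2.2
position: [607.4, -21.6, 129.7]
ee_rot: [-0.697, -0.102, 0.702, -0.103]
contact_force: [0.7, -0.9, 1.1]
gripper_width: 85.3
```

arm_command([
  [[0,0,0],[0,0,0],1],
  [[0,0,0],[0,0,0],1],
  [[0,0,0],[0,0,0],1],
  [[0,0,0],[0,0,0],1],
  [[0,0,0],[0,0,0],1],
])

```text
clock: 2.7
position: [608.0, -21.9, 130.5]
ee_rot: [-0.698, -0.102, 0.702, -0.103]
contact_force: [0.1, -1.1, 1.0]
gripper_width: 26.2
```

arm_command([
  [[0,0,0],[0,0,0],1],
  [[0,0,0],[0,0,0],1],
  [[0,0,0],[0,0,0],1],
  [[0,0,0],[0,0,0],1],
  [[0,0,0],[0,0,0],1],
])

```text
clock: 3.2
position: [608.0, -21.9, 130.6]
ee_rot: [-0.698, -0.102, 0.702, -0.103]
contact_force: [0.3, -0.6, 1.4]
gripper_width: 26.7
```

arm_command([
  [[0,0,0],[0,0,15],1],
  [[0,0,0],[0,0,40],1],
  [[0,0,0],[0,0,70],1],
  [[0,0,0],[0,0,100],1],
  [[0,0,0],[0,0,110],1],
])

```text
clock: 3.7
position: [609.1, -21.6, 243.3]
ee_rot: [-0.699, -0.102, 0.7, -0.104]
contact_force: [-0.4, 0.9, -1.1]
gripper_width: 26.4
```

arm_command([
  [[0,0,0],[6,-28,0],1],
  [[0,0,0],[13,-60,0],1],
  [[0,0,0],[22,-100,0],1],
  [[0,0,0],[31,-140,0],1],
  [[0,0,0],[38,-170,0],1],
])

```text
clock: 4.2
position: [646.5, -193.4, 240.9]
ee_rot: [-0.698, -0.102, 0.701, -0.103]
contact_force: [0.0, -0.6, -1.6]
gripper_width: 26.4
```

arm_command([
  [[0,0,0],[7,-32,0],1],
  [[0,0,0],[14,-64,0],1],
  [[0,0,0],[20,-90,0],1],
  [[0,0,0],[24,-108,0],1],
  [[0,0,0],[24,-108,0],1],
])

```text
clock: 4.7
position: [669.8, -303.4, 237.3]
ee_rot: [-0.697, -0.102, 0.703, -0.101]
contact_force: [-0.3, 0.3, -2.1]
gripper_width: 26.3
```

arm_command([
  [[0,0,0],[0,0,-30],1],
  [[0,0,0],[0,0,-70],1],
  [[0,0,0],[0,0,-110],1],
  [[0,0,0],[0,0,-135],1],
  [[0,0,0],[0,0,-145],1],
])

```text
clock: 5.2
position: [667.0, -301.6, 86.8]
ee_rot: [-0.694, -0.103, 0.706, -0.099]
contact_force: [0.3, 0.2, -2.1]
gripper_width: 26.5
```

arm_command([
  [[0,0,0],[0,0,-2],1],
  [[0,0,0],[0,0,-4],1],
  [[0,0,0],[0,0,-6],1],
  [[0,0,0],[0,0,-8],1],
  [[0,0,0],[0,0,-8],1],
])

```text
clock: 5.7
position: [667.8, -301.9, 80.4]
ee_rot: [-0.695, -0.103, 0.705, -0.099]
contact_force: [0.9, 0.7, -0.2]
gripper_width: 26.3
```

arm_command([
  [[0,0,0],[0,0,0],0],
  [[0,0,0],[0,0,0],0],
  [[0,0,0],[0,0,0],0],
  [[0,0,0],[0,0,0],0],
  [[0,0,0],[0,0,0],0],
])

```text
clock: 6.2
position: [667.8, -301.9, 80.4]
ee_rot: [-0.695, -0.103, 0.705, -0.099]
contact_force: [-0.2, 0.3, 0.4]
gripper_width: 85.6
```

arm_command([
  [[0,0,0],[0,0,20],0],
  [[0,0,0],[0,0,60],0],
  [[0,0,0],[0,0,100],0],
  [[0,0,0],[0,0,130],0],
  [[0,0,0],[0,0,140],0],
])

```text
clock: 6.7
position: [669.2, -302.6, 225.5]
ee_rot: [-0.697, -0.102, 0.702, -0.101]
contact_force: [-0.1, 0.6, 0.6]
gripper_width: 85.2
```

arm_command([
  [[0,0,0],[-3,48,0],0],
  [[0,0,0],[-7,96,0],0],
  [[0,0,0],[-10,144,0],0],
  [[0,0,0],[-13,192,0],0],
  [[0,0,0],[-17,240,0],0],
])

```text
clock: 7.2
position: [651.3, -60.7, 224.2]
ee_rot: [-0.697, -0.102, 0.703, -0.101]
contact_force: [0.2, 0.3, -0.6]
gripper_width: 85.5
```

arm_command([
  [[0,0,0],[-4,48,0],0],
  [[0,0,0],[-7,96,0],0],
  [[0,0,0],[-10,144,0],0],
  [[0,0,0],[-13,192,0],0],
  [[0,0,0],[-17,240,0],0],
])

```text
clock: 7.7
position: [633.4, 181.1, 223.1]
ee_rot: [-0.696, -0.102, 0.704, -0.101]
contact_force: [0.6, -0.3, 0.1]
gripper_width: 85.1
```

```bash
cat > look.py <<'E'
import sys
from h import *
t=sys.argv[1]; print(readout.read_state()['position'].round(1))
for n in('top','side'):
    im,d=imaging.get_image(n); cv2.imwrite(f'pics/{n}{t}.png',im); np.save(f'{n}{t}.npy',d); C=cloud(n,d)
    P=blob(C,(608,-27),98,62,70); q=cv2.minEnclosingCircle(P[:,:2].astype(np.float32)) if len(P)>3 else None
    print(n,'tray',len(P),P.mean(0),q)
    for k,e in dict(a=(628,321),b=(572,304),d=(463,271)).items():
        P=blob(C,e,28,55,85)
        if len(P)>5: print(k,len(P),np.round(cv2.minEnclosingCircle(P[:,:2].astype(np.float32))[0],1))
    P=blob(C,(668,-302),60,98,115)
    if len(P)>5:print('lidknob',len(P),P.mean(0),cv2.minEnclosingCircle(P[:,:2].astype(np.float32)))
E
python3 look.py 1; python3 - <<'E'
import cv2
a=cv2.imread('pics/top1.png'); cv2.imwrite('pics/c3.png',cv2.resize(a[120:300,130:450],None,fx=2.5,fy=2.5,interpolation=2))
E
```

```text
[633.4 181.1 223.1]
top tray 2876 [610.81539914 -24.90891851  66.68109078] ((611.0233764648438, -24.99209213256836), 79.67522430419922)
a 195 [627.2 323.3]
b 246 [573.1 306.3]
d 231 [462.1 273.1]
lidknob 129 [ 669.02888866 -299.28350767  107.06892263] ((669.9398193359375, -300.82769775390625), 14.043087005615234)
side tray 2602 [611.76727738 -31.28187002  65.17001828] ((613.0634155273438, -27.741500854492188), 80.97312927246094)
a 141 [629.3 320.5]
b 144 [573.8 302.1]
d 157 [463.  267.3]
lidknob 202 [ 669.16645399 -304.41350205  106.52882602] ((669.9208374023438, -303.07757568359375), 14.066204071044922)
```

View pics/c3.png

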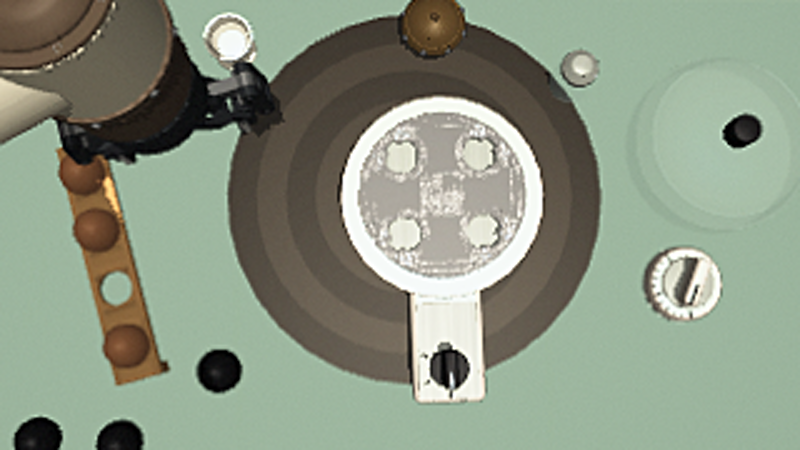

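Top view: the tray is open with four holes and the lid stands upright at about (740,130). The cooker centre is near (611.5,-26.3), and the arm's own lid release point matches the average of the two cameras. Now egg a at (628,322).

arm_command([
  [[0,0,0],[-2,40,0],0],
  [[0,0,0],[-4,80,-20],0],
  [[0,0,0],[-5,120,-40],0],
  [[0,0,0],[-5,141,-60],0],
  [[0,0,0],[-5,141,-80],0],
])

```text
clock: 8.3
position: [627.3, 328.1, 139.9]
ee_rot: [-0.695, -0.105, 0.704, -0.104]
contact_force: [-0.8, -0.5, -0.6]
gripper_width: 85.5
```

```bash
python3 - <<'E'
from h import *
print(readout.read_state()['position'])
p=np.array([(402,156),(479,153),(404,233),(484,231)])/2.5+[130,120]
print(at_z('top',p,66).round(1))
s=cv2.imread('pics/side1.png'); d=np.load('side1.npy');
print(proj('side',[[647,13,66],[651,-62,66],[572,9,66],[576,-66,66]]).round(1), proj('top',[[647,13,66],[651,-62,66],[572,9,66],[576,-66,66]]).round(1))
E
```

```text
[627.29914078 328.08114362 139.91750191]
[[646.1  13.   66. ]
 [650.  -60.1  66. ]
 [572.6  10.1  66. ]
 [575.6 -65.2  66. ]]
[[316.5 226.9]
 [323.7 252.6]
 [285.3 231.1]
 [290.9 257.3]] [[290.8 182. ]
 [322.4 180.8]
 [292.1 213.5]
 [323.9 212.3]]
```

arm_command([
  [[0,0,0],[1,-6,-15],0],
  [[0,0,0],[1,-6,-30],0],
  [[0,0,0],[1,-6,-45],0],
  [[0,0,0],[1,-6,-45],0],
  [[0,0,0],[1,-6,-45],0],
])

```text
clock: 8.8
position: [628.6, 321.8, 95.0]
ee_rot: [-0.695, -0.105, 0.703, -0.104]
contact_force: [-0.8, -0.4, 0.0]
gripper_width: 85.5
```

arm_command([
  [[0,0,0],[0,0,-15],0],
  [[0,0,0],[0,0,-35],0],
  [[0,0,0],[0,0,-50],0],
  [[0,0,0],[0,0,-56],0],
  [[0,0,0],[0,0,-56],0],
])

```text
clock: 9.3
position: [628.2, 321.5, 37.6]
ee_rot: [-0.695, -0.105, 0.704, -0.104]
contact_force: [-0.4, -0.7, -0.4]
gripper_width: 85.4
```

arm_command([
  [[0,0,0],[0,0,0],1],
  [[0,0,0],[0,0,0],1],
  [[0,0,0],[0,0,0],1],
  [[0,0,0],[0,0,0],1],
  [[0,0,0],[0,0,0],1],
])

```text
clock: 9.8
position: [628.8, 322.2, 39.1]
ee_rot: [-0.695, -0.105, 0.703, -0.104]
contact_force: [-1.0, 1.0, 4.5]
gripper_width: 40.3
```

arm_command([
  [[0,0,0],[0,0,5],1],
  [[0,0,0],[0,0,15],1],
  [[0,0,0],[0,0,35],1],
  [[0,0,0],[0,0,70],1],
  [[0,0,0],[0,0,100],1],
])

```text
clock: 10.3
position: [628.8, 321.8, 140.6]
ee_rot: [-0.695, -0.105, 0.703, -0.104]
contact_force: [0.5, 0.3, -0.1]
gripper_width: 40.3
```

Width 40 mm: egg held. To the far-right hole (651,-61), turning the jaws to 45° against the hole square.

arm_command([
  [[0,0,4],[2,-30,5],1],
  [[0,0,8],[4,-70,10],1],
  [[0,0,16],[7,-115,15],1],
  [[0,0,24],[10,-160,20],1],
  [[0,0,31],[12,-205,20],1],
])

```text
clock: 10.8
position: [641.1, 115.0, 162.1]
ee_rot: [-0.642, -0.289, 0.648, -0.291]
contact_force: [0.3, 0.3, -1.2]
gripper_width: 40.0
```

arm_command([
  [[0,0,0],[2,-45,0],1],
  [[0,0,0],[4,-85,0],1],
  [[0,0,0],[7,-125,0],1],
  [[0,0,0],[9,-155,0],1],
  [[0,0,0],[10,-172,0],1],
])

```text
clock: 11.3
position: [650.7, -59.7, 162.4]
ee_rot: [-0.642, -0.288, 0.649, -0.29]
contact_force: [-0.6, 0.1, -0.9]
gripper_width: 39.8
```

arm_command([
  [[0,0,0],[0,0,-5],1],
  [[0,0,0],[0,0,-15],1],
  [[0,0,0],[0,0,-25],1],
  [[0,0,0],[0,0,-35],1],
  [[0,0,0],[0,0,-35],1],
])

```text
clock: 11.8
position: [649.4, -58.6, 124.8]
ee_rot: [-0.64, -0.289, 0.65, -0.29]
contact_force: [0.2, 0.0, -0.6]
gripper_width: 40.3
```

arm_command([
  [[0,0,0],[1,-2,-12],1],
  [[0,0,0],[1,-2,-26],1],
  [[0,0,0],[1,-2,-38],1],
  [[0,0,0],[1,-2,-45],1],
  [[0,0,0],[1,-2,-48],1],
])

```text
clock: 12.3
position: [649.8, -60.7, 75.3]
ee_rot: [-0.64, -0.289, 0.651, -0.289]
contact_force: [1.2, -0.1, -1.1]
gripper_width: 40.4
```

arm_command([
  [[0,0,0],[0,0,-2],1],
  [[0,0,0],[0,0,-4],1],
  [[0,0,0],[0,0,-6],1],
  [[0,0,0],[0,0,-8],1],
  [[0,0,0],[0,0,-8],1],
])

```text
clock: 12.8
position: [650.9, -62.0, 68.6]
ee_rot: [-0.64, -0.288, 0.65, -0.29]
contact_force: [1.6, -5.9, 2.3]
gripper_width: 40.3
```

arm_command([
  [[0,0,0],[0,-1,0],0.2],
  [[0,0,0],[0,-1,0],0.4],
  [[0,0,0],[0,-1,0],0.3],
  [[0,0,0],[0,-1,0],0.2],
  [[0,0,0],[0,-1,0],0],
])

```text
clock: 13.3
position: [650.8, -62.7, 68.4]
ee_rot: [-0.64, -0.288, 0.65, -0.29]
contact_force: [0.7, 0.4, 0.7]
gripper_width: 80.7
```

arm_command([
  [[0,0,0],[0,0,5],0],
  [[0,0,0],[0,0,20],0],
  [[0,0,0],[0,0,50],0],
  [[0,0,0],[0,0,80],0],
  [[0,0,0],[0,0,90],0],
])

```text
clock: 13.8
position: [652.7, -62.6, 162.7]
ee_rot: [-0.642, -0.287, 0.648, -0.291]
contact_force: [-0.1, -0.9, 0.7]
gripper_width: 85.4
```

arm_command([
  [[0,0,-8],[-8,40,0],0],
  [[0,0,-16],[-16,85,0],0],
  [[0,0,-24],[-24,130,0],0],
  [[0,0,-31],[-33,175,0],0],
  [[0,0,-31],[-40,210,0],0],
])

```text
clock: 14.3
position: [611.8, 149.7, 162.4]
ee_rot: [-0.696, -0.105, 0.703, -0.107]
contact_force: [0.5, -0.5, 0.5]
gripper_width: 85.3
```

```bash
cat > eggs.py <<'E'
import sys
from h import *
t=sys.argv[1]; p=readout.read_state()['position']; print(p.round(1))
for n in('top','side'):
    im,d=imaging.get_image(n); cv2.imwrite(f'pics/{n}{t}.png',im); np.save(f'{n}{t}.npy',d); C=cloud(n,d)
    for k,e in dict(a=(628,321),b=(573,304),h=(518,287),d=(463,271)).items():
        P=blob(C,e,32,55,85)
        if len(P)>5: print(n,k,len(P),np.round(cv2.minEnclosingCircle(P[:,:2].astype(np.float32))[0],1))
    for k,e in dict(pp=(647,13),pm=(651,-62),mp=(572,9),mm=(576,-66)).items():
        P=blob(C,e,24,85,125)
        if len(P)>5: print(n,k,len(P),np.round(cv2.minEnclosingCircle(P[:,:2].astype(np.float32))[0],1),P[:,2].max().round(1))
E
python3 eggs.py 2
```

```text
[611.8 149.7 162.4]
top b 241 [572.9 305.4]
top d 222 [462.5 272.7]
top pm 251 [650.7 -60. ] 110.7
side b 149 [573.9 301.3]
side d 156 [462.8 269.1]
side pm 242 [650.  -66.6] 110.7
```

Egg a stands in its hole. Next is egg b at (573,304).

arm_command([
  [[0,0,0],[-10,42,-5],0],
  [[0,0,0],[-22,88,-15],0],
  [[0,0,0],[-32,130,-25],0],
  [[0,0,0],[-38,154,-35],0],
  [[0,0,0],[-38,154,-40],0],
])

```text
clock: 14.9
position: [572.5, 307.6, 120.6]
ee_rot: [-0.695, -0.108, 0.703, -0.111]
contact_force: [-0.4, -0.5, 0.2]
gripper_width: 85.8
```

arm_command([
  [[0,0,0],[0,0,-10],0],
  [[0,0,0],[0,0,-20],0],
  [[0,0,0],[0,0,-25],0],
  [[0,0,0],[0,0,-25],0],
  [[0,0,0],[0,0,-25],0],
])

```text
clock: 15.4
position: [573.0, 306.9, 95.8]
ee_rot: [-0.695, -0.108, 0.702, -0.11]
contact_force: [0.3, 0.2, 0.8]
gripper_width: 85.6
```

arm_command([
  [[0,0,0],[0,-3,-15],0],
  [[0,0,0],[0,-3,-35],0],
  [[0,0,0],[0,-3,-50],0],
  [[0,0,0],[0,-3,-57],0],
  [[0,0,0],[0,-3,-57],0],
])

```text
clock: 15.9
position: [572.7, 303.5, 37.8]
ee_rot: [-0.694, -0.108, 0.703, -0.111]
contact_force: [0.2, -0.4, 0.1]
gripper_width: 85.2
```

arm_command([
  [[0,0,0],[0,0,0],1],
  [[0,0,0],[0,0,0],1],
  [[0,0,0],[0,0,0],1],
  [[0,0,0],[0,0,0],1],
  [[0,0,0],[0,0,0],1],
])

```text
clock: 16.4
position: [573.2, 304.7, 39.2]
ee_rot: [-0.695, -0.108, 0.702, -0.11]
contact_force: [-1.7, 2.9, 4.6]
gripper_width: 40.3
```

arm_command([
  [[0,0,0],[0,0,5],1],
  [[0,0,0],[0,0,15],1],
  [[0,0,0],[0,0,35],1],
  [[0,0,0],[0,0,70],1],
  [[0,0,0],[0,0,110],1],
])

```text
clock: 16.9
position: [572.4, 303.5, 149.2]
ee_rot: [-0.694, -0.107, 0.703, -0.111]
contact_force: [0.7, 0.1, 0.5]
gripper_width: 40.1
```

arm_command([
  [[0,0,4],[8,-30,3],1],
  [[0,0,12],[18,-72,6],1],
  [[0,0,20],[29,-114,9],1],
  [[0,0,28],[40,-156,10],1],
  [[0,0,30],[50,-195,10],1],
])

```text
clock: 17.4
position: [622.5, 106.2, 160.0]
ee_rot: [-0.642, -0.284, 0.65, -0.29]
contact_force: [1.1, 0.4, -0.3]
gripper_width: 40.3
```

arm_command([
  [[0,0,0],[8,-32,0],1],
  [[0,0,0],[15,-60,0],1],
  [[0,0,0],[21,-82,0],1],
  [[0,0,0],[25,-97,0],1],
  [[0,0,0],[25,-97,0],1],
])

```text
clock: 17.9
position: [647.5, 7.1, 159.9]
ee_rot: [-0.642, -0.283, 0.651, -0.29]
contact_force: [0.1, 0.8, -0.5]
gripper_width: 40.3
```

arm_command([
  [[0,0,0],[0,0,-5],1],
  [[0,0,0],[0,0,-15],1],
  [[0,0,0],[0,0,-25],1],
  [[0,0,0],[0,0,-35],1],
  [[0,0,0],[0,0,-35],1],
])

```text
clock: 18.4
position: [646.0, 7.5, 122.3]
ee_rot: [-0.64, -0.284, 0.652, -0.289]
contact_force: [-0.2, -0.7, -0.3]
gripper_width: 40.1
```

arm_command([
  [[0,0,0],[1,5,-12],1],
  [[0,0,0],[1,5,-26],1],
  [[0,0,0],[1,5,-36],1],
  [[0,0,0],[1,5,-43],1],
  [[0,0,0],[1,5,-46],1],
])

```text
clock: 18.9
position: [646.5, 12.3, 75.1]
ee_rot: [-0.64, -0.284, 0.653, -0.289]
contact_force: [-0.4, 0.1, -0.7]
gripper_width: 40.5
```

arm_command([
  [[0,0,0],[0,0,-2],1],
  [[0,0,0],[0,0,-4],1],
  [[0,0,0],[0,0,-6],1],
  [[0,0,0],[0,0,-8],1],
  [[0,0,0],[0,0,-8],1],
])

```text
clock: 19.4
position: [647.2, 11.8, 68.0]
ee_rot: [-0.64, -0.284, 0.653, -0.29]
contact_force: [0.1, -1.8, 2.8]
gripper_width: 40.3
```

arm_command([
  [[0,0,0],[0,0,0],0.2],
  [[0,0,0],[0,0,0],0.4],
  [[0,0,0],[0,0,0],0.3],
  [[0,0,0],[0,0,0],0.2],
  [[0,0,0],[0,0,0],0],
])

```text
clock: 19.9
position: [647.1, 12.0, 67.8]
ee_rot: [-0.64, -0.284, 0.653, -0.29]
contact_force: [-1.4, 0.3, 0.3]
gripper_width: 80.6
```

arm_command([
  [[0,0,0],[0,0,5],0],
  [[0,0,0],[0,0,20],0],
  [[0,0,0],[0,0,50],0],
  [[0,0,0],[0,0,80],0],
  [[0,0,0],[0,0,90],0],
])

```text
clock: 20.4
position: [649.0, 12.2, 162.1]
ee_rot: [-0.642, -0.283, 0.65, -0.29]
contact_force: [0.3, 0.5, 0.2]
gripper_width: 85.7
```

arm_command([
  [[0,0,-8],[-24,34,0],0],
  [[0,0,-16],[-50,70,0],0],
  [[0,0,-24],[-74,104,0],0],
  [[0,0,-31],[-95,134,0],0],
  [[0,0,-31],[-110,154,0],0],
])

```text
clock: 20.9
position: [537.3, 167.8, 161.9]
ee_rot: [-0.695, -0.101, 0.704, -0.106]
contact_force: [0.8, 0.6, 0.1]
gripper_width: 85.7
```

```bash
python3 eggs.py 3
```

```text
[537.3 167.8 161.9]
top d 223 [462.2 272.6]
top pp 249 [645.9  14.6] 111.6
top pm 252 [650.1 -59.6] 110.7
side d 158 [463.3 267.1]
side pp 205 [647.2   8.4] 109.1
side pm 236 [650.4 -65.3] 109.4
```

arm_command([
  [[0,0,0],[-22,30,-5],0],
  [[0,0,0],[-45,62,-15],0],
  [[0,0,0],[-65,90,-25],0],
  [[0,0,0],[-74,102,-35],0],
  [[0,0,0],[-74,102,-40],0],
])

```text
clock: 21.5
position: [462.4, 270.7, 120.9]
ee_rot: [-0.694, -0.103, 0.705, -0.109]
contact_force: [0.0, -0.3, 0.3]
gripper_width: 85.3
```

arm_command([
  [[0,0,0],[0,0,-10],0],
  [[0,0,0],[0,0,-20],0],
  [[0,0,0],[0,0,-25],0],
  [[0,0,0],[0,0,-25],0],
  [[0,0,0],[0,0,-25],0],
])

```text
clock: 22.0
position: [462.8, 270.3, 95.9]
ee_rot: [-0.694, -0.103, 0.705, -0.108]
contact_force: [0.0, -0.5, -0.6]
gripper_width: 85.3
```

arm_command([
  [[0,0,0],[0,0,-15],0],
  [[0,0,0],[0,0,-35],0],
  [[0,0,0],[0,0,-50],0],
  [[0,0,0],[0,0,-57],0],
  [[0,0,0],[0,0,-57],0],
])

```text
clock: 22.5
position: [462.8, 270.0, 38.5]
ee_rot: [-0.693, -0.102, 0.705, -0.109]
contact_force: [0.4, 0.7, -0.1]
gripper_width: 85.5
```

arm_command([
  [[0,0,0],[0,0,0],1],
  [[0,0,0],[0,0,0],1],
  [[0,0,0],[0,0,0],1],
  [[0,0,0],[0,0,0],1],
  [[0,0,0],[0,0,0],1],
])

```text
clock: 23.0
position: [463.3, 270.9, 39.5]
ee_rot: [-0.694, -0.103, 0.704, -0.108]
contact_force: [-1.1, 2.4, 5.1]
gripper_width: 40.1
```

arm_command([
  [[0,0,0],[0,0,5],1],
  [[0,0,0],[0,0,15],1],
  [[0,0,0],[0,0,35],1],
  [[0,0,0],[0,0,75],1],
  [[0,0,0],[0,0,118],1],
])

```text
clock: 23.5
position: [462.5, 269.9, 158.2]
ee_rot: [-0.693, -0.102, 0.705, -0.109]
contact_force: [1.8, 1.4, -0.4]
gripper_width: 39.9
```

arm_command([
  [[0,0,5],[12,-29,1],1],
  [[0,0,13],[28,-67,2],1],
  [[0,0,21],[45,-107,2],1],
  [[0,0,29],[61,-145,2],1],
  [[0,0,31],[77,-183,2],1],
])

```text
clock: 24.0
position: [539.6, 85.0, 160.7]
ee_rot: [-0.64, -0.285, 0.65, -0.294]
contact_force: [0.4, -0.1, -0.7]
gripper_width: 40.2
```

arm_command([
  [[0,0,0],[12,-28,0],1],
  [[0,0,0],[22,-52,0],1],
  [[0,0,0],[30,-70,0],1],
  [[0,0,0],[33,-78,0],1],
  [[0,0,0],[33,-78,0],1],
])

```text
clock: 24.5
position: [572.4, 6.1, 160.7]
ee_rot: [-0.64, -0.284, 0.65, -0.294]
contact_force: [-0.1, 1.1, -0.2]
gripper_width: 40.1
```

arm_command([
  [[0,0,0],[0,0,-5],1],
  [[0,0,0],[0,0,-15],1],
  [[0,0,0],[0,0,-25],1],
  [[0,0,0],[0,0,-35],1],
  [[0,0,0],[0,0,-35],1],
])

```text
clock: 25.0
position: [570.9, 6.2, 123.4]
ee_rot: [-0.639, -0.285, 0.652, -0.294]
contact_force: [-0.4, -0.2, 0.3]
gripper_width: 40.3
```

arm_command([
  [[0,0,0],[1,2,-12],1],
  [[0,0,0],[1,2,-26],1],
  [[0,0,0],[1,2,-36],1],
  [[0,0,0],[1,2,-43],1],
  [[0,0,0],[1,2,-47],1],
])

```text
clock: 25.5
position: [571.8, 8.2, 75.6]
ee_rot: [-0.638, -0.285, 0.652, -0.294]
contact_force: [1.1, -1.2, -0.4]
gripper_width: 39.9
```

arm_command([
  [[0,0,0],[0,0,-2],1],
  [[0,0,0],[0,0,-4],1],
  [[0,0,0],[0,0,-6],1],
  [[0,0,0],[0,0,-8],1],
  [[0,0,0],[0,0,-8],1],
])

```text
clock: 26.0
position: [572.3, 7.9, 68.1]
ee_rot: [-0.639, -0.285, 0.652, -0.294]
contact_force: [0.3, -2.0, 1.9]
gripper_width: 40.2
```

arm_command([
  [[0,0,0],[0,0,0],0.2],
  [[0,0,0],[0,0,0],0.4],
  [[0,0,0],[0,0,0],0.3],
  [[0,0,0],[0,0,0],0.2],
  [[0,0,0],[0,0,0],0],
])

```text
clock: 26.5
position: [572.3, 8.0, 68.1]
ee_rot: [-0.639, -0.285, 0.652, -0.294]
contact_force: [-1.0, 0.4, 0.9]
gripper_width: 80.3
```

arm_command([
  [[0,0,0],[0,0,5],0],
  [[0,0,0],[0,0,20],0],
  [[0,0,0],[0,0,50],0],
  [[0,0,0],[0,0,90],0],
  [[0,0,0],[0,0,130],0],
])

```text
clock: 27.0
position: [571.9, 7.9, 199.6]
ee_rot: [-0.638, -0.285, 0.652, -0.294]
contact_force: [0.8, 0.7, -0.3]
gripper_width: 85.3
```

arm_command([
  [[0,0,-8],[-10,-35,0],0],
  [[0,0,-16],[-20,-75,0],0],
  [[0,0,-24],[-30,-115,0],0],
  [[0,0,-31],[-40,-150,0],0],
  [[0,0,-31],[-40,-180,0],0],
])

```text
clock: 27.5
position: [530.6, -173.7, 200.3]
ee_rot: [-0.691, -0.103, 0.707, -0.108]
contact_force: [0.6, -0.7, -0.4]
gripper_width: 85.5
```

```bash
python3 eggs.py 4; python3 look.py 5 | grep lidknob;  python3 - <<'E'
import cv2,numpy as np
a=cv2.imread('pics/top5.png')[110:300,250:490]; b=cv2.imread('pics/side5.png')[170:400,200:440]
cv2.imwrite('pics/c4.png',np.hstack([cv2.resize(a,(400,317)),cv2.resize(b,(400,317*1))]))
E
```

```text
[ 530.6 -173.7  200.3]
top pp 33 [658.5  15.4] 104.7
top pm 73 [659.  -59.7] 109.9
side pp 208 [646.5   8.7] 109.1
side pm 233 [651.1 -64.6] 109.3
lidknob 129 [ 672.65896288 -294.77033195  107.37388856] ((673.5990600585938, -295.485107421875), 14.472875595092773)
lidknob 202 [ 672.74661614 -299.89132343  106.60079794] ((673.1083984375, -298.1695251464844), 14.320608139038086)
```

View pics/c4.png

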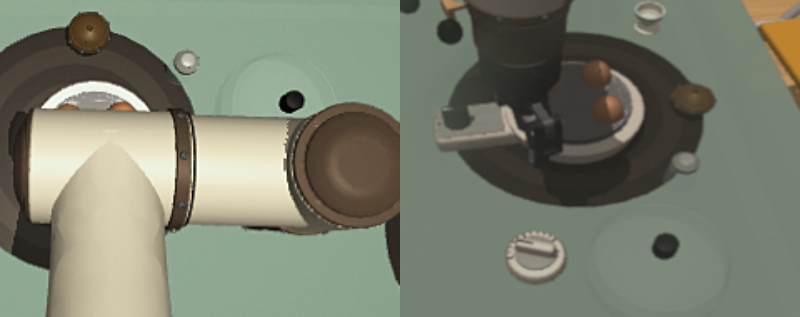

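The arm hides the tray in this view, and the lid reads about 6 mm from where I left it, so it may have been knocked. I'll move to the lid side and look again.

arm_command([
  [[0,0,0],[5,-30,5],0],
  [[0,0,0],[10,-65,10],0],
  [[0,0,0],[14,-95,10],0],
  [[0,0,0],[20,-120,10],0],
  [[0,0,0],[20,-120,10],0],
])

```text
clock: 28.2
position: [552.5, -293.7, 209.2]
ee_rot: [-0.691, -0.103, 0.707, -0.108]
contact_force: [-0.1, 0.4, 0.3]
gripper_width: 85.5
```

```bash
python3 eggs.py 6; python3 look.py 7 | grep lidknob;  python3 - <<'E'
import cv2,numpy as np
a=cv2.imread('pics/top7.png')[130:290,250:490]; b=cv2.imread('pics/side7.png')[170:390,200:420]
cv2.imwrite('pics/c5.png',np.hstack([cv2.resize(a,(480,320)),cv2.resize(b,(320,320))]))
E
```

```text
[ 552.5 -293.7  209.2]
top pp 248 [646.4  14.6] 111.6
top pm 254 [650.2 -60.6] 110.7
top mp 255 [571.3  10.6] 111.5
side pm 9 [665.8 -75. ] 92.2
lidknob 201 [ 672.68126316 -299.82483874  106.54305989] ((673.6495971679688, -297.84515380859375), 14.48534870147705)
```

View pics/c5.png

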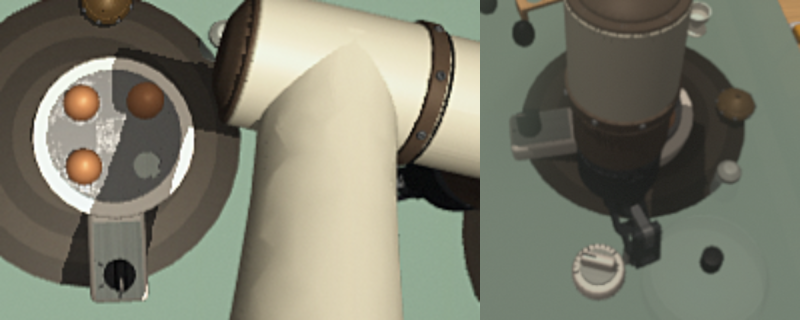

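Three eggs stand in the holes at (80,101), (145,100) and (83,166) of the crop. The lid is upright with its knob near (672,-297). I'll centre the knob with two perpendicular squeezes and then carry it.

arm_command([
  [[0,0,0],[35,-1,-15],0],
  [[0,0,0],[75,-2,-35],0],
  [[0,0,0],[110,-3,-55],0],
  [[0,0,0],[119,-3,-70],0],
  [[0,0,0],[119,-3,-79],0],
])

```text
clock: 28.9
position: [671.1, -292.3, 128.1]
ee_rot: [-0.69, -0.105, 0.708, -0.109]
contact_force: [-0.5, 0.9, -1.0]
gripper_width: 85.3
```

arm_command([
  [[0,0,0],[0,0,0],0],
  [[0,0,0],[0,0,0],0],
  [[0,0,0],[0,0,0],0],
  [[0,0,0],[0,0,0],0],
  [[0,0,0],[0,0,0],0],
])

```text
clock: 29.4
position: [671.1, -292.6, 129.4]
ee_rot: [-0.691, -0.105, 0.707, -0.109]
contact_force: [0.3, -0.7, -0.2]
gripper_width: 85.1
```

arm_command([
  [[0.5,-1.2,0],[1,-4,-12],0],
  [[0.5,-1.2,0],[1,-4,-28],0],
  [[0.5,-1.2,0],[1,-4,-40],0],
  [[0.5,-1.2,0],[1,-4,-48],0],
  [[0.5,-1.2,0],[1,-4,-48],0],
])

```text
clock: 29.9
position: [671.3, -296.3, 79.8]
ee_rot: [-0.698, -0.107, 0.7, -0.107]
contact_force: [-0.2, 0.1, -0.5]
gripper_width: 85.7
```

arm_command([
  [[0,0,0],[0,0,0],1],
  [[0,0,0],[0,0,0],1],
  [[0,0,0],[0,0,0],1],
  [[0,0,0],[0,0,0],1],
  [[0,0,0],[0,0,0],1],
])

```text
clock: 30.4
position: [671.8, -296.7, 80.6]
ee_rot: [-0.698, -0.107, 0.7, -0.107]
contact_force: [0.9, 0.2, 1.4]
gripper_width: 26.2
```

arm_command([
  [[0,0,0],[0,0,0],0],
  [[0,0,0],[0,0,0],0],
  [[0,0,0],[0,0,0],0],
  [[0,0,0],[0,0,0],0],
  [[0,0,0],[0,0,0],0],
])

```text
clock: 30.9
position: [671.7, -296.6, 80.5]
ee_rot: [-0.698, -0.107, 0.7, -0.107]
contact_force: [0.2, -0.1, -0.4]
gripper_width: 85.4
```

arm_command([
  [[0,0,-8],[0,0,20],0],
  [[0,0,-16],[0,0,35],0],
  [[0,0,-24],[0,0,35],0],
  [[0,0,-32],[0,0,35],0],
  [[0,0,-40],[0,0,35],0],
])

```text
clock: 31.4
position: [671.7, -296.5, 115.7]
ee_rot: [-0.692, 0.14, 0.694, 0.141]
contact_force: [0.3, 0.1, 0.6]
gripper_width: 84.8
```

arm_command([
  [[0,0,-8],[0,0,0],0],
  [[0,0,-16],[0,0,0],0],
  [[0,0,-24],[0,0,0],0],
  [[0,0,-32],[0,0,0],0],
  [[0,0,-40],[0,0,0],0],
])

```text
clock: 31.9
position: [671.7, -296.5, 115.6]
ee_rot: [-0.601, 0.37, 0.603, 0.371]
contact_force: [-0.4, -0.4, -0.5]
gripper_width: 85.4
```

arm_command([
  [[0,0,-5],[0,0,0],0],
  [[0,0,-10],[0,0,0],0],
  [[0,0,-10],[0,0,0],0],
  [[0,0,-10],[0,0,0],0],
  [[0,0,-10],[0,0,0],0],
])

```text
clock: 32.4
position: [671.7, -296.5, 115.6]
ee_rot: [-0.567, 0.421, 0.569, 0.422]
contact_force: [-0.2, -0.3, 0.1]
gripper_width: 85.1
```

arm_command([
  [[0,0,0],[0,0,-12],0],
  [[0,0,0],[0,0,-24],0],
  [[0,0,0],[0,0,-32],0],
  [[0,0,0],[0,0,-35],0],
  [[0,0,0],[0,0,-35],0],
])

```text
clock: 32.9
position: [671.2, -296.4, 79.3]
ee_rot: [-0.566, 0.421, 0.569, 0.422]
contact_force: [-1.0, -0.1, -0.6]
gripper_width: 85.4
```

arm_command([
  [[0,0,0],[0,0,0],1],
  [[0,0,0],[0,0,0],1],
  [[0,0,0],[0,0,0],1],
  [[0,0,0],[0,0,0],1],
  [[0,0,0],[0,0,0],1],
])

```text
clock: 33.4
position: [672.0, -296.5, 80.1]
ee_rot: [-0.567, 0.421, 0.569, 0.422]
contact_force: [0.6, 0.6, 0.1]
gripper_width: 26.2
```

arm_command([
  [[0,0,0],[0,0,15],1],
  [[0,0,0],[0,0,50],1],
  [[0,0,0],[0,0,90],1],
  [[0,0,0],[0,0,130],1],
  [[0,0,0],[0,0,160],1],
])

```text
clock: 33.9
position: [672.0, -296.8, 244.2]
ee_rot: [0.568, -0.42, -0.567, -0.422]
contact_force: [-0.3, -0.2, -1.4]
gripper_width: 26.6
```

arm_command([
  [[0,0,0],[-6,28,5],1],
  [[0,0,0],[-14,64,10],1],
  [[0,0,0],[-23,104,10],1],
  [[0,0,0],[-31,140,10],1],
  [[0,0,0],[-38,170,10],1],
])

```text
clock: 34.4
position: [632.8, -125.0, 255.1]
ee_rot: [0.568, -0.42, -0.568, -0.422]
contact_force: [1.4, -0.6, -1.2]
gripper_width: 26.6
```

arm_command([
  [[0,0,0],[-7,30,0],1],
  [[0,0,0],[-13,58,0],1],
  [[0,0,0],[-18,80,0],1],
  [[0,0,0],[-22,98,0],1],
  [[0,0,0],[-22,98,0],1],
])

```text
clock: 34.9
position: [610.0, -25.1, 256.0]
ee_rot: [0.569, -0.419, -0.568, -0.421]
contact_force: [0.8, 0.2, -1.7]
gripper_width: 26.3
```

arm_command([
  [[0,0,0],[0,0,-20],1],
  [[0,0,0],[0,0,-50],1],
  [[0,0,0],[0,0,-75],1],
  [[0,0,0],[0,0,-85],1],
  [[0,0,0],[0,0,-85],1],
])

```text
clock: 35.4
position: [609.2, -25.9, 169.8]
ee_rot: [-0.568, 0.421, 0.569, 0.421]
contact_force: [-0.6, -0.6, -0.8]
gripper_width: 26.5
```

arm_command([
  [[0,0,0],[1,-1,-6],1],
  [[0,0,0],[1,-1,-12],1],
  [[0,0,0],[1,-1,-18],1],
  [[0,0,0],[1,-1,-20],1],
  [[0,0,0],[1,-1,-20],1],
])

```text
clock: 35.9
position: [610.1, -26.9, 149.5]
ee_rot: [-0.568, 0.421, 0.569, 0.421]
contact_force: [0.1, -0.3, -1.6]
gripper_width: 26.0
```

arm_command([
  [[0,0,0],[0,0,-2],1],
  [[0,0,0],[0,0,-4],1],
  [[0,0,0],[0,0,-6],1],
  [[0,0,0],[0,0,-8],1],
  [[0,0,0],[0,0,-9],1],
])

```text
clock: 36.4
position: [609.9, -26.9, 140.2]
ee_rot: [-0.567, 0.421, 0.569, 0.42]
contact_force: [-0.1, 0.7, -1.7]
gripper_width: 26.6
```

No contact at z 140, so the rim is already below the tray's top. Continue to the flange.

arm_command([
  [[0,0,0],[0,0,-2],1],
  [[0,0,0],[0,0,-4],1],
  [[0,0,0],[0,0,-6],1],
  [[0,0,0],[0,0,-8],1],
  [[0,0,0],[0,0,-9],1],
])

```text
clock: 36.9
position: [609.8, -26.9, 130.9]
ee_rot: [-0.567, 0.421, 0.569, 0.42]
contact_force: [0.1, 0.2, -2.2]
gripper_width: 26.1
```

arm_command([
  [[0,0,0],[0,0,-1],1],
  [[0,0,0],[0,0,-1],1],
  [[0,0,0],[0,0,-1],1],
  [[0,0,0],[0,0,-1],1],
  [[0,0,0],[0,0,-1],1],
])

```text
clock: 37.4
position: [609.9, -26.9, 130.1]
ee_rot: [-0.567, 0.421, 0.569, 0.42]
contact_force: [0.4, 0.2, -0.5]
gripper_width: 26.2
```

arm_command([
  [[0,0,0],[0,0,0],0],
  [[0,0,0],[0,0,0],0],
  [[0,0,0],[0,0,0],0],
  [[0,0,0],[0,0,0],0],
  [[0,0,0],[0,0,0],0],
])

```text
clock: 37.9
position: [610.0, -26.9, 130.2]
ee_rot: [-0.568, 0.421, 0.569, 0.42]
contact_force: [0.0, 1.1, -0.5]
gripper_width: 85.5
```

arm_command([
  [[0,0,0],[0,0,15],0],
  [[0,0,0],[0,0,40],0],
  [[0,0,8],[0,0,70],0],
  [[0,0,16],[0,0,90],0],
  [[0,0,24],[0,0,90],0],
])

```text
clock: 38.4
position: [611.9, -26.9, 224.3]
ee_rot: [0.646, -0.29, -0.643, -0.292]
contact_force: [-0.3, -0.6, 0.8]
gripper_width: 85.2
```

arm_command([
  [[0,0,8],[-35,-2,0],0],
  [[0,0,16],[-75,-4,0],0],
  [[0,0,24],[-115,-6,0],0],
  [[0,0,32],[-145,-8,0],0],
  [[0,0,40],[-163,-9,0],0],
])

```text
clock: 38.9
position: [446.5, -36.2, 224.5]
ee_rot: [0.706, -0.05, -0.704, -0.053]
contact_force: [1.5, -0.2, 0.5]
gripper_width: 85.3
```

arm_command([
  [[0,0,6],[0,0,-5],0],
  [[0,0,12],[0,0,-10],0],
  [[0,0,12],[0,0,-20],0],
  [[0,0,12],[0,0,-20],0],
  [[0,0,12],[0,0,-20],0],
])

```text
clock: 39.4
position: [446.5, -36.3, 204.2]
ee_rot: [0.707, 0.024, -0.706, 0.021]
contact_force: [0.2, -0.3, -0.8]
gripper_width: 85.7
```

```bash
python3 - <<'E'
from h import *
s=readout.read_state(); print(s['position'].round(1), Rot.from_quat(s['ee_rot']).as_matrix().round(3), s['joints'].round(2))
for n in('top','side'):
    im,d=imaging.get_image(n); cv2.imwrite(f'pics/{n}8.png',im); C=cloud(n,d)
    P=blob(C,(610,-26),30,152,166)
    if len(P)>4: print(n,'knob',len(P),cv2.minEnclosingCircle(P[:,:2].astype(np.float32)),P.mean(0))
    P=blob(C,(447,-35),30,76,90)
    if len(P)>4: print('sel',rect(P))
a=cv2.imread('pics/top8.png')[140:290,250:430]; b=cv2.imread('pics/side8.png')[180:390,205:415]
cv2.imwrite('pics/c6.png',np.hstack([cv2.resize(a,(440,360)),cv2.resize(b,(360,360))]))
E
```

```text
[446.5 -36.3 204.2] [[ 0.002  0.063 -0.998]
 [ 0.004 -0.998 -0.063]
 [-1.    -0.004 -0.002]] [ 0.28  0.1  -0.44 -0.   -1.02  1.35]
top knob 131 ((608.3212890625, -25.73456573486328), 13.992035865783691) [607.82002867 -25.94981544 157.85135384]
side knob 109 ((608.990234375, -28.876602172851562), 14.189582824707031) [608.55317229 -30.70807931 156.42334655]
sel (array([447.6, -37.1]), array([34.1, 13.2]), 0.8)
```

View pics/c6.png

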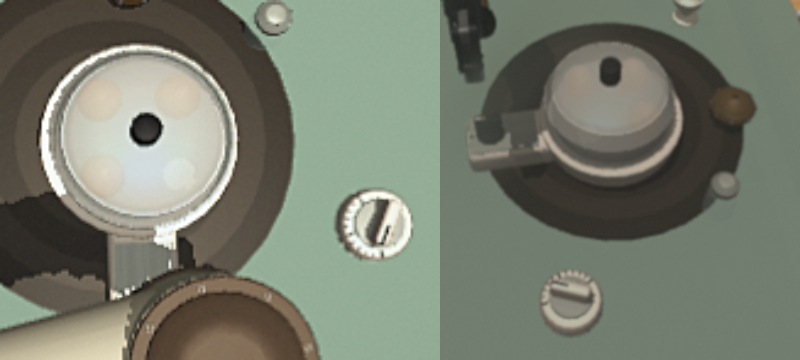

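The lid is back on and looks level. Its knob top is within 0.5 mm of the starting height, and it sits about 3 mm from centre. Now grip the selector.

arm_command([
  [[0,0,0],[1,1,-30],0],
  [[0,0,0],[1,1,-65],0],
  [[0,0,0],[1,1,-95],0],
  [[0,0,0],[1,1,-105],0],
  [[0,0,0],[1,1,-105],0],
])

```text
clock: 40.0
position: [447.4, -35.4, 98.8]
ee_rot: [0.707, 0.024, -0.707, 0.021]
contact_force: [0.3, -0.1, -0.0]
gripper_width: 85.1
```

arm_command([
  [[0,0,0],[0,0,-12],0],
  [[0,0,0],[0,0,-25],0],
  [[0,0,0],[0,0,-36],0],
  [[0,0,0],[0,0,-42],0],
  [[0,0,0],[0,0,-42],0],
])

```text
clock: 40.5
position: [448.1, -35.3, 57.4]
ee_rot: [0.707, 0.024, -0.706, 0.021]
contact_force: [0.6, 0.2, 0.1]
gripper_width: 85.2
```

arm_command([
  [[0,0,0],[0,0,0],1],
  [[0,0,0],[0,0,0],1],
  [[0,0,0],[0,0,0],1],
  [[0,0,0],[0,0,0],1],
  [[0,0,0],[0,0,0],1],
])

```text
clock: 41.0
position: [448.2, -35.1, 57.6]
ee_rot: [0.707, 0.024, -0.706, 0.021]
contact_force: [-6.8, 14.8, 11.1]
gripper_width: 12.2
```

arm_command([
  [[0,0,0],[0,0,0],1],
  [[0,0,0],[0,0,0],1],
  [[0,0,0],[0,0,0],1],
  [[0,0,0],[0,0,0],1],
  [[0,0,0],[0,0,0],1],
])

```text
clock: 41.5
position: [448.2, -34.9, 57.7]
ee_rot: [0.707, 0.024, -0.706, 0.021]
contact_force: [-3.0, 4.4, 6.1]
gripper_width: 11.5
```

arm_command([
  [[0,0,-7],[0,0,0],1],
  [[0,0,-14],[0,0,0],1],
  [[0,0,-21],[0,0,0],1],
  [[0,0,-28],[0,0,0],1],
  [[0,0,-35],[0,0,0],1],
])

```text
clock: 42.0
position: [448.3, -34.5, 57.8]
ee_rot: [0.681, -0.191, -0.679, -0.194]
contact_force: [-1.0, 5.8, 4.3]
gripper_width: 11.8
```

arm_command([
  [[0,0,-7],[0,0,0],1],
  [[0,0,-14],[0,0,0],1],
  [[0,0,-20],[0,0,0],1],
  [[0,0,-25],[0,0,0],1],
  [[0,0,-25],[0,0,0],1],
])

```text
clock: 42.5
position: [448.5, -34.2, 57.7]
ee_rot: [0.624, -0.334, -0.621, -0.337]
contact_force: [-1.3, 4.6, 2.4]
gripper_width: 11.8
```

```bash
python3 -c "
from h import *
s=readout.read_state(); R=Rot.from_quat(s['ee_rot']).as_matrix(); print(s['position'],np.degrees(np.arctan2(R[1,1],R[0,1]))%180,s['contact_force'],s['wrist_torque'],s['gripper_width'])"
```

```text
[448.47187337 -34.15102753  57.7451729 ] 33.35846787890648 [-1.3045254   4.55186236  2.38635582] [ 1.34850255  0.57896639 -0.00362753] 11.777829469714819
```

Gripper yaw went from 93.5° to 33.4°, which is 60°. Release and retreat upward, and rectify the timer face meanwhile.

arm_command([
  [[0,0,0],[0,0,0],0],
  [[0,0,0],[0,0,0],0],
  [[0,0,0],[0,0,0],0],
  [[0,0,0],[0,0,0],0],
  [[0,0,0],[0,0,0],0],
])

```text
clock: 43.0
position: [448.5, -34.3, 57.7]
ee_rot: [0.624, -0.334, -0.621, -0.337]
contact_force: [1.7, 0.0, 0.4]
gripper_width: 82.7
```

arm_command([
  [[0,0,0],[0,0,15],0],
  [[0,0,0],[0,0,50],0],
  [[0,0,0],[0,0,90],0],
  [[0,0,0],[0,0,130],0],
  [[0,0,0],[0,0,150],0],
])

```text
clock: 43.5
position: [449.9, -34.2, 211.4]
ee_rot: [0.626, -0.333, -0.619, -0.338]
contact_force: [-0.3, 0.0, -0.5]
gripper_width: 85.4
```

arm_command([
  [[0,0,0],[10,35,0],0],
  [[0,0,0],[20,75,0],0],
  [[0,0,0],[30,115,0],0],
  [[0,0,0],[35,150,0],0],
  [[0,0,0],[35,160,0],0],
])

```text
clock: 44.0
position: [485.5, 128.4, 211.2]
ee_rot: [0.626, -0.332, -0.62, -0.337]
contact_force: [0.2, 0.1, -0.6]
gripper_width: 85.3
```

```bash
python3 - <<'E'
from h import *
S=7
def ortho(n,im,c,h,z):
    g=np.arange(-h,h,1/S); X,Y=np.meshgrid(g,g)  # up=+x, left=+y
    P=np.stack([c[0]-Y,c[1]-X,np.full_like(X,z)],-1)
    uv=proj(n,P).reshape(*X.shape,2).astype(np.float32)
    return cv2.remap(im,uv[...,0],uv[...,1],cv2.INTER_CUBIC)
out=[]
for n,tc,sc in(('top',(530.8,-265.2),(447.3,-34)),('side',(532,-268.5),(447.5,-37))):
    im,d=imaging.get_image(n); cv2.imwrite(f'pics/{n}9.png',im); C=cloud(n,d)
    print(n,'sel',rect(blob(C,(447,-35),30,74,92)),'tim',rect(blob(C,(531,-267),45,60,75)))
    B=blob(C,(531,-267),60,26,45);print('face z',np.median(B[:,2]),cv2.minEnclosingCircle(B[:,:2].astype(np.float32)))
    out.append(np.vstack([ortho(n,im,tc,42,36),cv2.resize(ortho(n,im,sc,40,48),(588,588))]))
o=np.hstack(out); cv2.imwrite('pics/c7.png',cv2.resize(o,(600,600)))
E
```

```text
top sel (array([445.9, -33.6]), array([13.2, 35.5]), 33.0) tim (array([ 530.8, -265.5]), array([15.3, 45.3]), 69.0)
face z 32.16473968147176 ((530.521728515625, -264.75408935546875), 36.10683059692383)
side sel (array([446.8, -36.8]), array([12.4, 35.4]), 30.2) tim (array([ 531.9, -268.8]), array([13.3, 45.4]), 70.3)
face z 30.99422989474249 ((531.6495361328125, -269.5119934082031), 36.14375686645508)
```

View pics/c7.png

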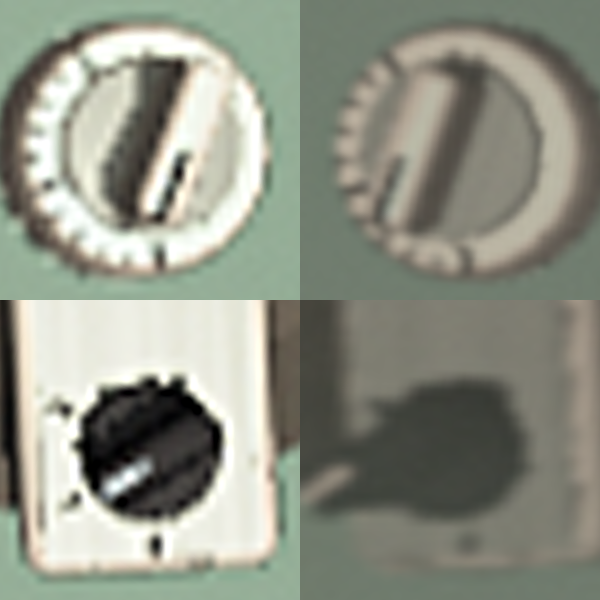

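The selector line points at the middle (cook) mark. The timer's 0 mark lies about 5.5° toward -y, its bar stands at -20°, so the knob is near 0.45 rad. The plan is to grip at yaw 70°, turn 132° clockwise, then 68° back.

arm_command([
  [[0,0,8],[4,-35,0],0],
  [[0,0,16],[9,-78,0],0],
  [[0,0,24],[14,-120,0],0],
  [[0,0,32],[19,-163,0],0],
  [[0,0,37],[24,-205,0],0],
])

```text
clock: 44.6
position: [507.7, -80.8, 211.3]
ee_rot: [0.699, -0.115, -0.695, -0.121]
contact_force: [0.7, 0.1, -0.3]
gripper_width: 85.8
```

arm_command([
  [[0,0,0],[5,-45,0],0],
  [[0,0,0],[10,-90,-10],0],
  [[0,0,0],[16,-135,-25],0],
  [[0,0,0],[20,-175,-40],0],
  [[0,0,0],[22,-190,-60],0],
])

```text
clock: 45.1
position: [528.6, -275.5, 151.1]
ee_rot: [0.699, -0.117, -0.694, -0.123]
contact_force: [0.2, 0.6, -0.7]
gripper_width: 85.5
```

arm_command([
  [[0,0,0],[0,0,-20],0],
  [[0,0,0],[0,0,-40],0],
  [[0,0,0],[0,0,-50],0],
  [[0,0,0],[0,0,-50],0],
  [[0,0,0],[0,0,-50],0],
])

```text
clock: 45.6
position: [528.7, -275.9, 101.9]
ee_rot: [0.7, -0.117, -0.694, -0.122]
contact_force: [1.1, -0.1, 0.4]
gripper_width: 85.6
```

```bash
cat > y.py <<'E'
from h import *
s=readout.read_state(); R=Rot.from_quat(s['ee_rot']).as_matrix(); print(s['position'].round(1),(np.degrees(np.arctan2(R[1,1],R[0,1]))%180).round(1),R[:,0].round(3),s['contact_force'].round(1),s['wrist_torque'].round(2),s['gripper_width'],s['joints'].round(2))
E
python3 y.py
```

```text
[ 528.7 -275.9  101.9] 70.5 [ 0.009  0.006 -1.   ] [ 1.1 -0.1  0.4] [-0.06  0.   -0.01] 85.5753239716852 [-0.21  0.45 -0.23 -0.01 -0.88  1.45]
```

arm_command([
  [[0,0,0],[2.5,8.5,0],0],
  [[0,0,0],[2.5,8.5,-20],0],
  [[0,0,0],[2.5,8.5,-45],0],
  [[0,0,0],[2.5,8.5,-60],0],
  [[0,0,0],[2.5,8.5,-60],0],
])

```text
clock: 46.1
position: [530.5, -266.4, 40.8]
ee_rot: [0.699, -0.116, -0.695, -0.122]
contact_force: [-0.7, 0.3, 0.0]
gripper_width: 85.5
```

arm_command([
  [[0,0,0],[0,0,0],1],
  [[0,0,0],[0,0,0],1],
  [[0,0,0],[0,0,0],1],
  [[0,0,0],[0,0,0],1],
  [[0,0,0],[0,0,0],1],
])

```text
clock: 46.6
position: [530.9, -266.3, 41.5]
ee_rot: [0.699, -0.116, -0.695, -0.122]
contact_force: [-1.0, 6.4, 17.4]
gripper_width: 12.6
```

arm_command([
  [[0,0,0],[0,0,0],1],
  [[0,0,0],[0,0,0],1],
  [[0,0,0],[0,0,0],1],
  [[0,0,0],[0,0,0],1],
  [[0,0,0],[0,0,0],1],
])

```text
clock: 47.1
position: [530.9, -266.2, 41.6]
ee_rot: [0.699, -0.116, -0.695, -0.122]
contact_force: [0.0, 3.3, 2.0]
gripper_width: 13.0
```

```bash
python3 y.py
```

```text
[ 530.9 -266.2   41.6] 70.6 [ 0.008  0.007 -1.   ] [0.  3.3 2. ] [0.39 0.18 0.03] 13.03100909975841 [-0.2   0.53 -0.29 -0.01 -0.75  1.44]
```

Gripped at yaw 70.6°. Wind clockwise by 132° in total.

arm_command([
  [[0,0,-7],[0,0,0],1],
  [[0,0,-14],[0,0,0],1],
  [[0,0,-22],[0,0,0],1],
  [[0,0,-30],[0,0,0],1],
  [[0,0,-38],[0,0,0],1],
])

```text
clock: 47.6
position: [532.0, -264.8, 41.6]
ee_rot: [0.623, -0.339, -0.616, -0.344]
contact_force: [3.2, 9.1, 0.9]
gripper_width: 13.2
```

arm_command([
  [[0,0,-8],[0,0,0],1],
  [[0,0,-16],[0,0,0],1],
  [[0,0,-24],[0,0,0],1],
  [[0,0,-32],[0,0,0],1],
  [[0,0,-38],[0,0,0],1],
])

```text
clock: 48.1
position: [533.8, -264.3, 41.6]
ee_rot: [-0.478, 0.523, 0.468, 0.528]
contact_force: [3.3, 3.2, -1.6]
gripper_width: 12.8
```

arm_command([
  [[0,0,-8],[0,0,0],1],
  [[0,0,-16],[0,0,0],1],
  [[0,0,-24],[0,0,0],1],
  [[0,0,-32],[0,0,0],1],
  [[0,0,-36],[0,0,0],1],
])

```text
clock: 48.6
position: [535.5, -265.0, 41.6]
ee_rot: [-0.293, 0.645, 0.28, 0.648]
contact_force: [3.6, -2.1, -2.7]
gripper_width: 12.8
```

arm_command([
  [[0,0,-5],[0,0,0],1],
  [[0,0,-10],[0,0,0],1],
  [[0,0,-15],[0,0,0],1],
  [[0,0,-18],[0,0,0],1],
  [[0,0,-18],[0,0,0],1],
])

```text
clock: 49.1
position: [536.0, -265.7, 41.6]
ee_rot: [-0.189, 0.682, 0.175, 0.684]
contact_force: [2.8, -2.8, -1.2]
gripper_width: 12.9
```

```bash
python3 y.py
```

```text
[ 536.  -265.7   41.6] 119.8 [ 0.008 -0.018 -1.   ] [ 2.8 -2.8 -1.2] [-0.43 -0.32  0.  ] 12.90700277202965 [-0.18  0.53 -0.3   0.03 -0.73 -0.89]
```

Turned 130.8°, about 2.73 rad. I'll add 5° for margin, watching the torque for the stop.

arm_command([
  [[0,0,-1],[0,0,0],1],
  [[0,0,-2],[0,0,0],1],
  [[0,0,-3],[0,0,0],1],
  [[0,0,-4],[0,0,0],1],
  [[0,0,-5],[0,0,0],1],
])

```text
clock: 49.6
position: [536.2, -265.9, 41.6]
ee_rot: [-0.159, 0.69, 0.144, 0.691]
contact_force: [1.4, -4.1, -1.2]
gripper_width: 12.8
```

```bash
python3 y.py
```

```text
[ 536.2 -265.9   41.6] 114.7 [ 0.006 -0.019 -1.   ] [ 1.4 -4.1 -1.2] [-0.42 -0.15  0.01] 12.797161210509639 [-0.18  0.53 -0.3   0.03 -0.73 -0.98]
```

arm_command([
  [[0,0,6],[0,0,0],1],
  [[0,0,13],[0,0,0],1],
  [[0,0,21],[0,0,0],1],
  [[0,0,29],[0,0,0],1],
  [[0,0,37],[0,0,0],1],
])

```text
clock: 50.1
position: [535.0, -264.7, 41.6]
ee_rot: [-0.37, 0.604, 0.359, 0.608]
contact_force: [-1.6, 3.6, 3.8]
gripper_width: 12.8
```

arm_command([
  [[0,0,8],[0,0,0],1],
  [[0,0,16],[0,0,0],1],
  [[0,0,24],[0,0,0],1],
  [[0,0,30],[0,0,0],1],
  [[0,0,34],[0,0,0],1],
])

```text
clock: 50.6
position: [533.4, -264.2, 41.6]
ee_rot: [0.53, -0.469, -0.523, -0.476]
contact_force: [-2.7, 0.2, 3.0]
gripper_width: 12.8
```

```bash
python3 y.py
```

```text
[ 533.4 -264.2   41.6] 6.1 [ 0.013  0.    -1.   ] [-2.7  0.2  3. ] [-0.04  0.93 -0.08] 12.778702739987565 [-0.19  0.53 -0.3  -0.   -0.73  0.3 ]
```

Release, rise, and move aside to check.

arm_command([
  [[0,0,0],[0,0,0],0],
  [[0,0,0],[0,0,0],0],
  [[0,0,0],[0,0,0],0],
  [[0,0,0],[0,0,0],0],
  [[0,0,0],[0,0,0],0],
])

```text
clock: 51.1
position: [533.4, -264.2, 41.6]
ee_rot: [0.529, -0.469, -0.523, -0.476]
contact_force: [0.5, -0.8, 0.5]
gripper_width: 83.7
```

arm_command([
  [[0,0,0],[0,0,15],0],
  [[0,0,0],[0,0,50],0],
  [[0,0,0],[0,0,90],0],
  [[0,0,0],[0,0,130],0],
  [[0,0,0],[0,0,170],0],
])

```text
clock: 51.6
position: [533.1, -264.1, 213.2]
ee_rot: [0.529, -0.469, -0.522, -0.476]
contact_force: [1.9, -0.4, -0.3]
gripper_width: 85.2
```

arm_command([
  [[0,0,0],[-15,38,0],0],
  [[0,0,0],[-30,80,0],0],
  [[0,0,0],[-45,125,0],0],
  [[0,0,0],[-60,170,0],0],
  [[0,0,0],[-70,215,0],0],
])

```text
clock: 52.1
position: [461.9, -47.8, 213.4]
ee_rot: [0.529, -0.469, -0.522, -0.476]
contact_force: [1.0, 0.8, -0.8]
gripper_width: 85.1
```

arm_command([
  [[0,0,0],[0,43,0],0],
  [[0,0,0],[0,86,0],0],
  [[0,0,0],[0,129,0],0],
  [[0,0,0],[0,172,0],0],
  [[0,0,0],[0,205,0],0],
])

```text
clock: 52.6
position: [461.6, 159.6, 213.7]
ee_rot: [0.529, -0.469, -0.522, -0.476]
contact_force: [1.2, -1.1, -0.4]
gripper_width: 85.4
```

```bash
python3 - <<'E'
from h import *
S=7
def ortho(n,im,c,h,z):
    g=np.arange(-h,h,1/S); X,Y=np.meshgrid(g,g)
    P=np.stack([c[0]-Y,c[1]-X,np.full_like(X,z)],-1); uv=proj(n,P).reshape(*X.shape,2).astype(np.float32)
    return cv2.remap(im,uv[...,0],uv[...,1],cv2.INTER_CUBIC)
out=[]
for n,tc in(('top',(530.5,-264.8)),('side',(531.6,-269.5))):
    im,d=imaging.get_image(n); cv2.imwrite(f'pics/{n}10.png',im); C=cloud(n,d)
    print(n,'sel',rect(blob(C,(447,-35),30,74,92)),'tim',rect(blob(C,(531,-267),45,60,75)))
    P=blob(C,(610,-26),30,152,166); print('knob',cv2.minEnclosingCircle(P[:,:2].astype(np.float32)),P.mean(0))
    out.append(ortho(n,im,tc,42,32))
    if n=='top': out.append(cv2.resize(im[120:290,250:430],None,fx=3.459,fy=3.459,interpolation=2)[:588,:620])
cv2.imwrite('pics/c8.png',cv2.resize(np.hstack([out[0],out[2]]),(800,400)))
cv2.imwrite('pics/c9.png',out[1])
E
```

```text
top sel (array([446. , -33.7]), array([13. , 35.6]), 33.3) tim (array([ 530.6, -265.1]), array([14. , 46.8]), 6.5)
knob ((608.2063598632812, -25.841995239257812), 13.863361358642578) [607.75425479 -25.9213586  158.07042145]
side sel (array([447.2, -37.3]), array([13. , 35.9]), 28.6) tim (array([ 532. , -268.6]), array([13.9, 44.7]), 6.4)
knob ((608.24951171875, -29.91215705871582), 14.14468765258789) [608.43037204 -30.96805856 156.3894738 ]
```

View pics/c8.png

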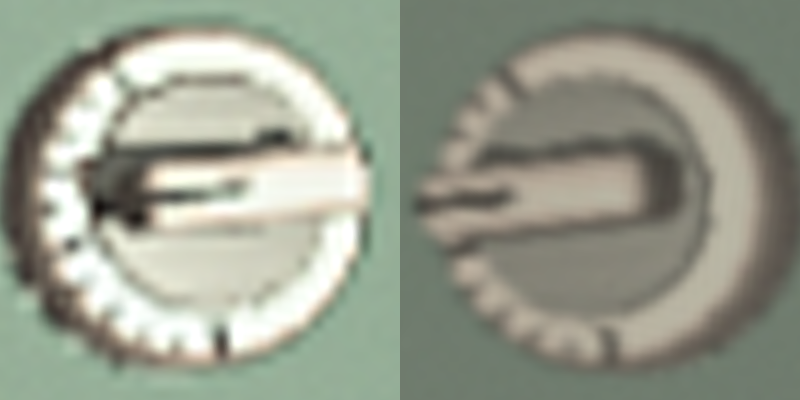

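View pics/c9.png

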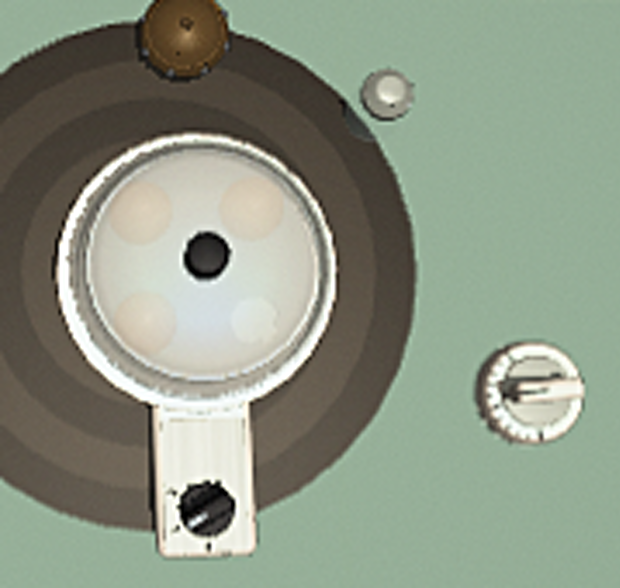

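The pointer is about 89° clockwise of the timer's 0 mark (6 min is 90°), and it reads about one tick past the 5 mark. The selector is at cook, the lid is flat over three eggs, and the arm is clear. Handing in.

```bash
python3 -c "
from bench import arm
print(arm.job_done())"
```

```text
the job is handed in; nothing more can be done
None
```

I finished every step and handed the job in at about 53 s of the 192 s; the hand-in gives no verdict, so the checks below are my own.

- **Eggs:** The rack held three brown eggs. Each now has its own hole in the tray, with its top about 109–111 mm above the table (108.5 mm expected).
- **Lid:** It is back on and looks flat. Its knob top is within about 0.5 mm of the starting height. It sits about 3 mm off centre, against 8 mm allowed. While it stood on the table it shifted about 6 mm, so I measured it again and re-centred the grip before carrying it back.
- **Selector:** It points at the middle (cook) mark, turned about 60° from off.
- **Timer:** I wound it to an estimated 2.8 rad, past the 10-minute mark at 2.62, without feeling the stop. I then turned it back, and the pointer reads about 89° from the 0 mark (6 minutes is 90°).
- **Other things:** The burner and salt shaker look undisturbed in the last pictures. The arm never went near the egg cup or the black eggs; I did not check them again at the end. At hand-in the arm was clear of everything.

The two cameras disagreed by 3–5 mm in y throughout. I averaged them and checked against the arm's own grip positions.

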